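Fetch the block plane from behind the glue, screws and wax

TASK

The block plane lies on the plywood stock board behind the glue bottle, the screw jar and the wax tin. First clear all three containers off to the dark rubber mat at the side and let them stand there, then lift the plane out and set it down gently on its sole, centred on the cork pad of the rimmed plane rest and lined up with it (either end first); only then put each container back upright on the very coaster where it stood at the start. Knock nothing over, and leave the mallet and the sanding block alone.

Things in the scene. Friction and masses are not known exactly. Their poses are not given: they have to be found in the camera images.
- stock_board: Fixed plywood board, 240 (x) x 320 (y) x 12 mm; rail along its far (+x) edge and cheeks at its ends (y = +-157), 25 mm above its top; front (-x) open. Three flush 78 mm cork coasters at x = -65, y = -88, 0, +88 mm; a container starts on each (order varies, within 3 mm of centre). Origin: centre of underside, z up; things stand on its top, 12 mm above the origin.
- side_mat: Fixed flat dark grey rubber mat, 300 (x) x 130 (y) mm, 4 mm thick: the side area; it is on one side of the stock board, left or right by turns. Three containers fit on it in a row along its x, 88 mm apart. Origin: centre of its underside; z up.
- plane_rest: Fixed shallow wooden tray, 230 (x) x 130 (y) mm outside, 14 mm high, rims 6 mm thick, inner floor 6 mm above its origin; a flush cork pad 164 x 54 mm, long side along x, in the middle of the floor is the plane's place. On the other side of the stock board from the mat. Origin: centre of its underside; z up.
- glue_bottle: Loose yellow plastic glue bottle with a paper band and a pointed blue cap: round, diameter 58 mm, straight side up to 105 mm, 132 mm high in all, 0.2 to 0.45 kg. Origin: centre of its underside; z up along its axis.
- screw_jar: Loose amber glass jar with a plain steel screw lid: round, glass diameter 60 mm up to 62 mm, lid diameter 62 mm from 67 to 84 mm (the top), 0.2 to 0.5 kg. Origin: centre of its underside; z up along its axis.
- wax_tin: Loose flat wax tin: round, aluminium, diameter 60 mm up to 30 mm, dark lid of 64 mm diameter from 30 to 46 mm (the top), small brass disc on the lid; 0.15 to 0.3 kg. Origin: centre of its underside; z up along its axis.
- block_plane: Loose steel block plane on its sole: 160 mm long (x, brass knob towards +x), 50 mm wide (y), flat cheeks 32 mm high over the middle 110 mm, wood cap and brass parts up to 53 mm; 0.45 to 0.9 kg, balanced near its middle. Lies along the stock board's y behind the containers. Grip across the cheeks at its middle, from above. Origin: centre of the sole; z up.
- mallet: Bystander: loose wooden mallet lying flat: head 65 x 110 x 55 mm high at its origin (centre of the head's underside), handle 26 mm wide reaching 220 mm to -x.
- sanding_block: Bystander: loose cork sanding block, 113 x 68 x 26 mm high. Origin: centre of its underside. (A fixed open plywood drawer box, 100 mm high, also stands on the bench beyond the stock board, more than 0.70 m ahead of the robot base; it is out of the way and has no part in the job.)

How it is judged:
On the way, in this order (a step that is already met when the one before it is completed fails the run):
1. the glue bottle, the screw jar and the wax tin all stand released on the side mat, the plane still lying where it was (x of glue_bottle in the frame of side_mat between -0.15 and 0.15 m and y of glue_bottle in the frame of side_mat between -0.065 and 0.065 m and z of glue_bottle in the frame of side_mat between 0.001 and 0.012 m and angle between each of glue_bottle, screw_jar, wax_tin's own z axis and vertical below 0.12 rad and linear speed of each of glue_bottle, screw_jar, wax_tin below 0.03 m/s and contact force between each of glue_bottle, screw_jar, wax_tin and the fingers below 0.3 N and x of screw_jar in the frame of side_mat between -0.15 and 0.15 m and y of screw_jar in the frame of side_mat between -0.065 and 0.065 m and z of screw_jar in the frame of side_mat between 0.001 and 0.012 m and x of wax_tin in the frame of side_mat between -0.15 and 0.15 m and y of wax_tin in the frame of side_mat between -0.065 and 0.065 m and z of wax_tin in the frame of side_mat between 0.001 and 0.012 m and distance of block_plane from where it was at the start of the episode below 0.03 m), for 0.2 s.
2. the plane lies released on its sole, centred and lined up on the plane rest, while all three containers still stand on the mat (horizontal distance between block_plane and plane_rest below 0.015 m and angle between the x axis of block_plane and the x axis of plane_rest, either way round below 0.17 rad and z of block_plane in the frame of plane_rest below 0.011 m and angle between block_plane's own z axis and vertical below 0.1 rad and linear speed of each of block_plane, glue_bottle, screw_jar, wax_tin below 0.03 m/s and contact force between each of block_plane, glue_bottle, screw_jar, wax_tin and the fingers below 0.3 N and x of glue_bottle in the frame of side_mat between -0.15 and 0.15 m and y of glue_bottle in the frame of side_mat between -0.065 and 0.065 m and z of glue_bottle in the frame of side_mat between 0.001 and 0.012 m and angle between each of glue_bottle, screw_jar, wax_tin's own z axis and vertical below 0.12 rad and x of screw_jar in the frame of side_mat between -0.15 and 0.15 m and y of screw_jar in the frame of side_mat between -0.065 and 0.065 m and z of screw_jar in the frame of side_mat between 0.001 and 0.012 m and x of wax_tin in the frame of side_mat between -0.15 and 0.15 m and y of wax_tin in the frame of side_mat between -0.065 and 0.065 m and z of wax_tin in the frame of side_mat between 0.001 and 0.012 m), for 0.2 s.
At the end, for the whole second after the job is handed in: The block plane lies flat on the plane rest, its middle within 15 mm of the rest's middle and its length within 0.17 rad of the rest's; the glue bottle, the screw jar and the wax tin each stand upright, at rest, within 15 mm of where they stood at the start; all are released (horizontal distance between block_plane and plane_rest below 0.015 m and angle between the x axis of block_plane and the x axis of plane_rest, either way round below 0.17 rad and z of block_plane in the frame of plane_rest below 0.011 m and angle between each of block_plane, glue_bottle, screw_jar, wax_tin's own z axis and vertical below 0.1 rad and linear speed of each of block_plane, glue_bottle, screw_jar, wax_tin below 0.03 m/s and contact force between block_plane and the fingers below 0.3 N and distance of each of glue_bottle, screw_jar, wax_tin from where it was at the start of the episode below 0.015 m); the robot touches nothing.
It fails at once if a bystander (mallet or sanding block) is disturbed: moved over 20 mm (distance of any of mallet, sanding_block from where it was at the start of the episode above 0.02 m).
It fails at once if a container or the plane is tipped over (angle between any of glue_bottle, screw_jar, wax_tin, block_plane's own z axis and vertical above 0.6 rad).
It fails at once if the plane is dropped or slammed onto its rest (over 80 N) (contact force between block_plane and plane_rest above 80 N).
It also fails if it takes over 149 s, if anything falls off the work surface, if the arm or the gripper's body presses on something with over 40 N, if the wrist force passes 120 N, or if a joint passes its speed limit or range.

ROBOT

A 7-joint arm with a two-finger parallel gripper is mounted at the origin on the work surface. World frame = base frame: x ahead of the robot, y to its left, z up, the work surface at z = 0. Lengths are in m, angles in rad, forces in N, time in s.
With the tool pointing down it reaches from about 0.4 to 0.85 m from the base axis. Payload 10.4 kg.
Tool frame: the origin (TCP) lies at the very end of the fingers, on their centre line; the grasp point (between the pads) lies 19 mm behind it; z points along the fingers, y is the line along which they close (so a half turn about z gives the same grasp; the last joint's range is limited). The gripper opens to 85 mm and grips with 20 to 120 N. Pads are 22 mm wide; open, the fingers measure 114 mm over their backs; the gripper's body (76 mm by 85 mm) begins 54 mm behind the grasp point. The pads swing forward as they close: fully open they stand 13 mm farther back than shut.
Start: joints at [1.187, 0.332, -0.065, 1.46, 0.022, 1.35, -0.088], TCP at [0.221, -0.585, 0.192] pointing down, gripper open.
Joint ranges: [-2.6, 2.6], [-0.5, 2.12], [-1.47, 1.34], [0.16, 2.42], [-1.27, 4.41], [0.06, 2.06], [-2.6, 2.6]. Speed limits (rad/s): [2.22, 2.22, 2.79, 2.79, 3.14, 3.14, 3.14].

INTERFACE

Orientations are given as a unit quaternion [x, y, z, w].
In Python, from workcell import manip, optics gives the robot as it stands.
- The arm moves only by the tool jog_arm, never from a script. Its arguments are lists of equal length, an entry for each row: "dr": the turn, a rotation vector about the tool's x, y, z normalised to -1 to 1, where 1 is 4 degrees, a list of three; "translation": the shift along the tool's x, y, z normalised to -1 to 1, where 1 is 0.025 m, a list of three; "jaw": the opening, from 0 (shut) to 1 (fully open). A call has 1 to 10 rows; each row shifts and turns the commanded pose from where the row before left it, along the tool's axes as they then stand; what a row does not reach is not made up. A row lasts 1/10 s, in which the tool goes at most 50 mm and 8.59 degrees, less where a joint would pass 70% of its speed; a pose out of reach is approached as far as the arm can. A call with a number of a shift or a turn outside -1 to 1 is refused whole. A call with a gripper value outside its range is refused whole. The fingers move at their own pace and stop on an object; "squeeze" is the grip in N (left out, the last holds). Time passes only in rows, so rows that do not move let the fingers close. It gives the time, the measured TCP pose, the force, the opening and the grip force at its end, in the units of the state.
- manip.get_obs(): the state, without advancing time (a new reading comes with each control period).
- optics.camera(name): name is "side" or "top" or "wrist"; returns a dict with "color" (480x640x3 uint8, red, green, blue), "mtx" (3x3 intrinsics, pixels), "k1" (the pictures are not rectified: a ray, as slopes to the right and down, at radius r is drawn at 1 + k1 r^2 times it, then the intrinsics apply), "R" (3x3) and "t" (3): a world point X has camera coordinates R X + t. Camera axes: x right, y down, z forward; pixel columns grow to the right and rows downward; lengths in m; the calibration is good to about 2 mm. A picture is of the moment at which its call begins. There is no depth.
- manip.hand_in(): hands the job in; it is judged then, once.
The state is a dict: "clock": time; "joint_pos": joint angles; "joint_velocities": joint speeds; "tau": joint torques, N m; "position": TCP position; "ee_rot": TCP orientation; "ft_force": force on the tool from outside, world axes, zero at the start; "torque": the same for the moment, N m; "grip_width": opening from 0.0 (shut) to 1.0 (fully open); "grasp_force": force on a finger pad.
Only numpy, scipy, OpenCV 4.12 (cv2) and the standard library are available. Lean on these libraries where they do the work, as an engineer would, in place of code of your own. Each camera call takes 0.05 s, during which the arm holds its last target. There are 200 camera calls.

## Working session

There is one attempt and no reset: what is moved stays moved. The work goes in short steps, Python scripts to look and compute and a tool call to move; the robot and the scene stay as the last step left them, time stands still between calls to the robot, and variables do not carry over. Pictures are saved under pics/ and viewed, at most 17 in all, crops included, and the job is handed in when it is done.

Besides the shell and the picture viewer there is one more tool, called after "Call:" in YAML: its name, and indented under it one key for each argument. jog_arm: Moves the arm, as the interface text tells. Scaled input: -1 to 1 covers 0.025 m each way for a shift and 4 degrees each way for a turn. Its arguments: {"type":"object","properties":{"dr":{"type":"array","items":{"type":"array","items":{"type":"number"}}},"translation":{"type":"array","items":{"type":"array","items":{"type":"number"}}},"jaw":{"type":"array","items":{"type":"number"}},"squeeze":{"type":"number"}},"required":["dr","translation","jaw"]}

```bash
mkdir -p pics && cat > h.py <<'E'
import numpy as np, cv2, json
from workcell import manip, optics
def shot(n,name):
    c=optics.camera(n); cv2.imwrite(f'pics/{name}.png',c['color'][:,:,::-1])
    np.savez(f'pics/{name}.npz',**{k:np.array(v) for k,v in c.items()}); return c
def load(name): return np.load(f'pics/{name}.npz')
def ray(c,u,v):
    K=c['mtx'];k=float(c['k1'])
    p=cv2.undistortPoints(np.array([[[u,v]]],float),K,np.array([k,0,0,0.]))[0,0]
    R=c['R'];o=-R.T@c['t'];d=R.T@np.array([p[0],p[1],1]);return o,d/np.linalg.norm(d)
def atz(c,u,v,z):
    o,d=ray(c,u,v);return o+d*(z-o[2])/d[2]
def tri(*obs):
    A=np.zeros((3,3));b=np.zeros(3)
    for c,u,v in obs:
        o,d=ray(c,u,v);P=np.eye(3)-np.outer(d,d);A+=P;b+=P@o
    X=np.linalg.solve(A,b);return X
def proj(c,X):
    X=np.array(X,float).reshape(-1,3);k=float(c['k1'])
    return cv2.projectPoints(X,cv2.Rodrigues(c['R'])[0],c['t'],c['mtx'],np.array([k,0,0,0.]))[0][:,0]
E
python3 - <<'E'
from h import *
s=manip.get_obs();print({k:np.round(v,3).tolist() for k,v in s.items()})
for n in('top','side'):
    c=shot(n,n+'0');print(n,np.round(-c['R'].T@c['t'],3),float(c['k1']),c['mtx'][0,0])
E
```

```text
{'clock': 0.0, 'joint_pos': [1.187, 0.333, -0.065, 1.461, 0.022, 1.35, -0.088], 'joint_velocities': [-0.001, 0.001, -0.001, -0.002, 0.001, 0.001, -0.001], 'tau': [0.0, -62.545, 0.049, -39.16, 0.016, 0.01, 0.0], 'position': [0.22, -0.584, 0.191], 'ee_rot': [0.984, 0.179, -0.0, -0.001], 'ft_force': [-0.1, -0.373, 0.783], 'torque': [-0.009, 0.034, 0.007], 'grasp_force': 0.0, 'grip_width': 1.001}
top [0.444 0.002 1.097] -0.17551669534800546 593.397029969617
side [0.277 0.623 0.665] -0.138635864888869 491.8379923403691
```

View pics/top0.png

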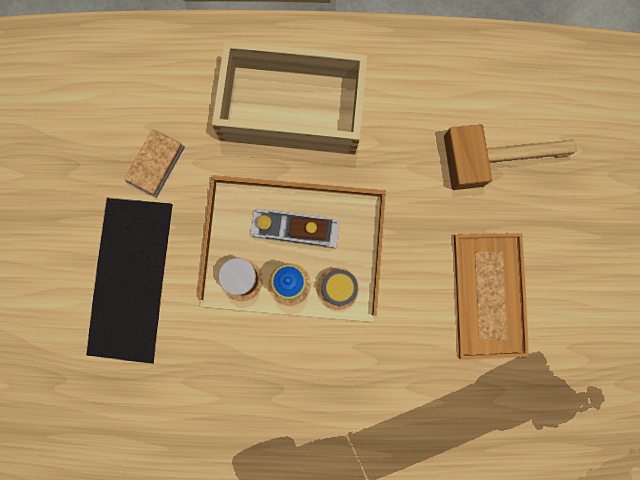

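View pics/side0.png

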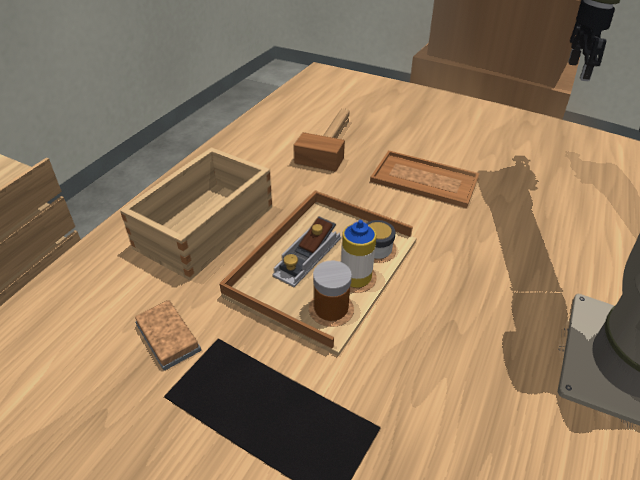

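The top view has +x up and +y left. The mat is at (130,280). The board is at about (293,248), with jar (238,278), bottle (288,281), tin (339,288) and plane (294,228). The rest is at (490,295). The side view shows the same layout. I'll enlarge both.

```bash
python3 - <<'E'
from h import *
t=cv2.imread('pics/top0.png');s=cv2.imread('pics/side0.png')
cv2.imwrite('pics/ct.png',cv2.resize(t[170:330,190:400],None,fx=3.7,fy=3.7,interpolation=cv2.INTER_CUBIC))
cv2.imwrite('pics/cs.png',cv2.resize(s[180:360,215:425],None,fx=3.3,fy=3.3,interpolation=cv2.INTER_CUBIC))
E
```

```text
(no output)
```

View pics/ct.png

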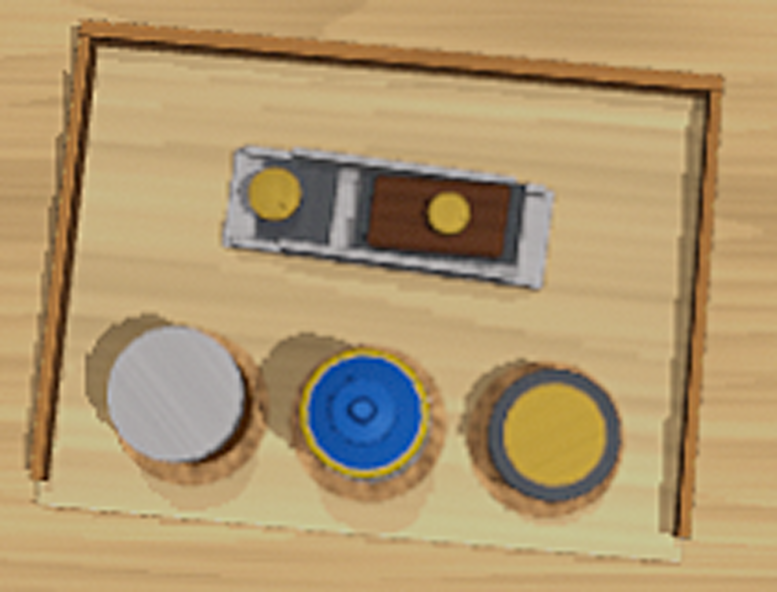

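View pics/cs.png

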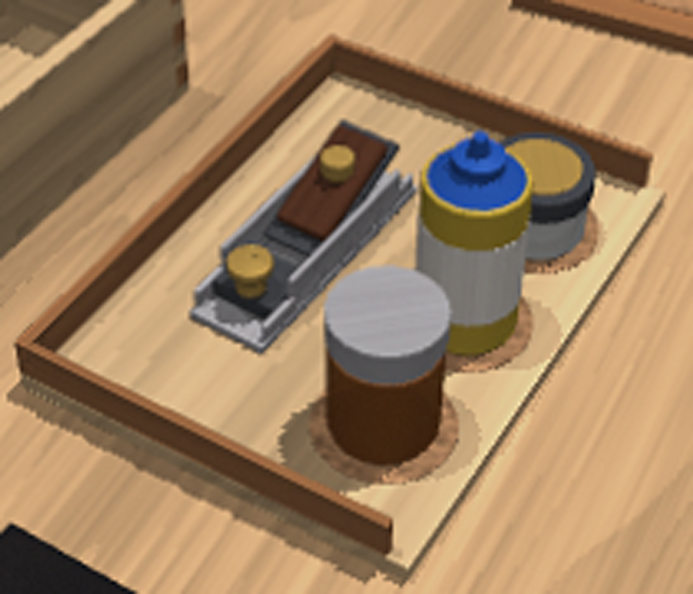

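```bash
python3 - <<'E'
from h import *
T=load('top0');S=load('side0')
ct=lambda x,y:(T,(x+.5)/3.7-.5+190,(y+.5)/3.7-.5+170)
cs=lambda x,y:(S,(x+.5)/3.3-.5+215,(y+.5)/3.3-.5+180)
P={'jar':((176,394),(387,311),.096),'bottle':((362,409),(481,136),.144),'tin':((554,434),(537,167),.058),
'knob':((274,193),(250,255),.06),'capknob':((449,212),(337,160),.065),'frontL':((35,503),(402,583),.012),'frontR':((680,560),(663,198),.012)}
for n,(a,b,z) in P.items():print(n,np.round(tri(ct(*a),cs(*b)),4),np.round(atz(*ct(*a),z),4),np.round(atz(*cs(*b),z),4))
for n,p,z in [('rearL',(80,22),.037),('rearR',(722,77),.037),('p1',(238,148),.02),('p2',(552,187),.02),('p3',(541,289),.02),('p4',(225,246),.02)]:print(n,np.round(atz(*ct(*p),z),4))
for n,L,z in [('mat',[(108,198),(172,204),(153,363),(87,355)],.004),('rest',[(453,234),(522,234),(527,355),(459,358)],.014),('sand',[(154,130),(184,147),(157,195),(126,180)],.026),('mallet',[(445,126),(484,124),(492,186),(453,189)],.055)]:
  q=np.array([atz(T,*p,z) for p in L]);print(n,np.round(q[:,:2],3).tolist(),q.mean(0).round(4))
t=cv2.imread('pics/top0.png');s=cv2.imread('pics/side0.png')
a=cv2.resize(t[225:365,440:540],None,fx=4,fy=4,interpolation=cv2.INTER_CUBIC)
b=cv2.resize(s[140:215,360:485],None,fx=3.2,fy=4,interpolation=cv2.INTER_CUBIC)
o=np.zeros((560,800,3),np.uint8);o[:,:400]=a;o[:300,400:]=b;cv2.imwrite('pics/cr.png',o)
E
```

```text
jar [0.5059 0.1212 0.0914] [0.505  0.1204 0.096 ] [0.5048 0.1254 0.096 ]
bottle [0.4979 0.0339 0.1415] [0.4974 0.0337 0.144 ] [0.4973 0.0368 0.144 ]
tin [ 0.494  -0.0542  0.0544] [ 0.4923 -0.0544  0.058 ] [ 0.4942 -0.0497  0.058 ]
knob [0.6065 0.0822 0.0504] [0.6043 0.0812 0.06  ] [0.6023 0.0908 0.06  ]
capknob [ 0.5978 -0.0025  0.0575] [ 0.5962 -0.0026  0.065 ] [0.5943 0.0054 0.065 ]
frontL [ 0.4554  0.2013 -0.0017] [0.4544 0.1985 0.012 ] [0.4526 0.2102 0.012 ]
frontR [ 0.4339 -0.1209  0.0024] [ 0.4336 -0.1199  0.012 ] [ 0.4321 -0.11    0.012 ]
rearL [0.6917 0.1824 0.037 ]
rearR [ 0.6707 -0.1363  0.037 ]
p1 [0.6328 0.103  0.02  ]
p2 [ 0.6165 -0.0537  0.02  ]
p3 [ 0.5654 -0.049   0.02  ]
p4 [0.5834 0.1077 0.02  ]
mat [[0.653, 0.386], [0.643, 0.26], [0.346, 0.282], [0.355, 0.409]] [0.4994 0.3345 0.004 ]
rest [[0.596, -0.268], [0.599, -0.402], [0.372, -0.408], [0.368, -0.278]] [ 0.4838 -0.339   0.014 ]
sand [[0.781, 0.299], [0.749, 0.239], [0.656, 0.284], [0.683, 0.346]] [0.7173 0.292  0.026 ]
mallet [[0.792, -0.247], [0.799, -0.321], [0.681, -0.332], [0.673, -0.259]] [ 0.736  -0.2898  0.055 ]
```

View pics/cr.png

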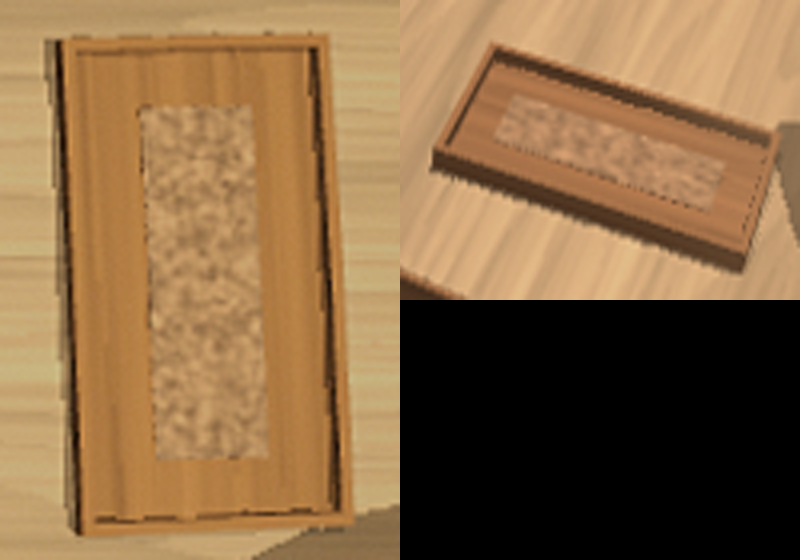

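The pad corners in the crop are at about (140,106), (253,104), (268,458) and (155,459). The rest is empty. In the enlarged side crop the rest's corners are at (493,45), (778,135), (742,268) and (433,165).

```bash
cat > plan.py <<'E'
import sys
from h import *
x,y,z,a=map(float,sys.argv[1:5])
s=manip.get_obs();q=s['ee_rot']
from scipy.spatial.transform import Rotation as R
M=R.from_quat(q).as_matrix();al=np.degrees(np.arctan2(M[1,1],M[0,1]))
a_=np.radians(a);D=np.array([x,y,z])-s['position']
print('clock',round(float(s['clock']),1),'pos',np.round(s['position'],4),'alpha',al.round(2),'tilt',np.round(M[:2,2],3),'grip',np.round(s['grip_width'],3),np.round(s['grasp_force'],1))
print('rot units',round((al-a)/4,2),' after rot units xyz',np.round([(D@[-np.sin(a_),np.cos(a_),0])/.025,(D@[np.cos(a_),np.sin(a_),0])/.025,-D[2]/.025],2))
E
python3 - <<'E'
from h import *
T=load('top0');S=load('side0')
L=[(140,106),(253,104),(268,458),(155,459)]
q=np.array([atz(T,x/4+440,y/4+225,.006) for x,y in L]);print(q.round(4),q.mean(0),np.degrees(np.arctan2(*(q[0]+q[1]-q[2]-q[3])[1::-1])))
# rest rim corners: top & side
t=[(62,38),(329,35),(352,525),(80,533)];s=[(433-400,150),(493-400,45),(778-400,135),(742-400,252)]
t=[(x/4+440,y/4+225) for x,y in t];s=[(x/3.2+360,y/4+140) for x,y in s]
for i in range(4):print(np.round(atz(T,*t[i],.014),4),np.round(tri((T,*t[i]),(S,*s[i])),4))
E
python3 plan.py .5055 .121 .19 -4
```

```text
[[ 0.565  -0.3117  0.006 ]
 [ 0.5669 -0.3669  0.006 ]
 [ 0.401  -0.3721  0.006 ]
 [ 0.4006 -0.3176  0.006 ]] [ 0.4833732  -0.34207101  0.006     ] 1.9212113143953222
[ 0.5953 -0.2725  0.014 ] [ 0.5973 -0.2742  0.0062]
[ 0.5994 -0.4025  0.014 ] [ 0.6011 -0.4058  0.0049]
[ 0.3701 -0.4102  0.014 ] [ 0.3721 -0.4118  0.0082]
[ 0.3672 -0.28    0.014 ] [ 0.3684 -0.2805  0.0108]
clock 0.1 pos [ 0.2205 -0.5844  0.1911] alpha -69.33 tilt [-0.     0.001] grip 0.999 0.0
rot units -16.33  after rot units xyz [28.94  9.4   0.04]
```

Call:
jog_arm:
  dr:
    - [0,0,-1]
    - [0,0,-1]
    - [0,0,-1]
    - [0,0,-1]
    - [0,0,-1]
    - [0,0,-1]
    - [0,0,-1]
    - [0,0,-1]
    - [0,0,-1]
    - [0,0,-1]
  translation:
    - [0,0,0]
    - [0,0,0]
    - [0,0,0]
    - [0,0,0]
    - [0,0,0]
    - [0,0,0]
    - [0,0,0]
    - [0,0,0]
    - [0,0,0]
    - [0,0,0]
  jaw: [1,1,1,1,1,1,1,1,1,1]
  squeeze: 40

```text
clock: 1.1
position: [0.2205, -0.5845, 0.1914]
ee_rot: [0.862, 0.506, 0.0, -0.0]
ft_force: [-0.2, 0.8, -0.1]
grip_width: 1.004
grasp_force: 0.0
```

Call:
jog_arm:
  dr:
    - [0,0,-1]
    - [0,0,-1]
    - [0,0,-1]
    - [0,0,-1]
    - [0,0,-1]
    - [0,0,-1]
    - [0,0,-0.33]
    - [0,0,0]
    - [0,0,0]
    - [0,0,0]
  translation:
    - [0,0,0]
    - [0,0,0]
    - [0,0,0]
    - [0,0,0]
    - [0,0,0]
    - [0,0,0]
    - [0.6,0.9,0]
    - [0.6,0.9,0]
    - [0.6,0.9,0]
    - [0.6,0.9,0]
  jaw: [1,1,1,1,1,1,1,1,1,1]

```text
clock: 2.1
position: [0.3164, -0.5305, 0.1915]
ee_rot: [0.731, 0.682, 0.0, -0.0]
ft_force: [-0.6, 0.2, -0.1]
grip_width: 0.999
grasp_force: 0.0
```

Call:
jog_arm:
  dr:
    - [0,0,0]
    - [0,0,0]
    - [0,0,0]
    - [0,0,0]
    - [0,0,0]
    - [0,0,0]
    - [0,0,0]
    - [0,0,0]
    - [0,0,0]
    - [0,0,0]
  translation:
    - [0.9,0.5,0]
    - [0.9,0.5,0]
    - [0.9,0.5,0]
    - [0.9,0.5,0]
    - [0.9,0.5,0]
    - [0.9,0.5,0]
    - [0.9,0.5,0]
    - [0.9,0.5,0]
    - [0.9,0.5,0]
    - [0.9,0.5,0]
  jaw: [1,1,1,1,1,1,1,1,1,1]

```text
clock: 3.1
position: [0.4561, -0.3143, 0.1916]
ee_rot: [0.731, 0.682, -0.0, -0.0]
ft_force: [0.4, -1.3, -0.1]
grip_width: 1.002
grasp_force: 0.0
```

Call:
jog_arm:
  dr:
    - [0,0,0]
    - [0,0,0]
    - [0,0,0]
    - [0,0,0]
    - [0,0,0]
    - [0,0,0]
    - [0,0,0]
    - [0,0,0]
    - [0,0,0]
    - [0,0,0]
  translation:
    - [0.9,0,0]
    - [0.9,0,0]
    - [0.9,0,0]
    - [0.9,0,0]
    - [0.9,0,0]
    - [0.9,0,0]
    - [0.9,0,0]
    - [0.9,0,0]
    - [0.9,0,0]
    - [0.9,0,0]
  jaw: [1,1,1,1,1,1,1,1,1,1]

```text
clock: 4.1
position: [0.4709, -0.0899, 0.1916]
ee_rot: [0.731, 0.682, -0.0, -0.0]
ft_force: [0.7, 0.1, -1.2]
grip_width: 1.001
grasp_force: 0.0
```

```bash
python3 plan.py .5055 .121 .04 -4
```

```text
clock 4.1 pos [ 0.4709 -0.0899  0.1916] alpha -3.99 tilt [-0. -0.] grip 1.001 0.0
rot units 0.0  after rot units xyz [8.51 0.79 6.06]
```

Call:
jog_arm:
  dr:
    - [0,0,0]
    - [0,0,0]
    - [0,0,0]
    - [0,0,0]
    - [0,0,0]
    - [0,0,0]
    - [0,0,0]
    - [0,0,0]
    - [0,0,0]
    - [0,0,0]
  translation:
    - [0.95,0.1,0]
    - [0.95,0.1,0]
    - [0.95,0.1,0]
    - [0.95,0.1,0]
    - [0.95,0.1,0]
    - [0.95,0.1,0]
    - [0.95,0.1,0]
    - [0.95,0.1,0]
    - [0.91,0,0]
    - [0,0,0]
  jaw: [1,1,1,1,1,1,1,1,1,1]

```text
clock: 5.1
position: [0.505, 0.1235, 0.1917]
ee_rot: [0.73, 0.684, 0.0, -0.001]
ft_force: [-0.9, 0.5, -0.3]
grip_width: 0.998
grasp_force: 0.0
```

```bash
python3 - <<'E'
from h import *
c=shot('wrist','w1');print(-c['R'].T@c['t'])
for n,X in {'jar':(.5055,.121,.096),'bottle':(.498,.034,.144),'tin':(.493,-.0535,.058),'knob':(.605,.0815,.06)}.items():print(n,proj(c,X).round(1))
E
python3 plan.py .5055 .121 .04 -4
```

```text
[0.51104681 0.20206993 0.37402452]
jar [[324.5 233.6]]
bottle [[321.9 360.7]]
tin [[323.3 379.9]]
knob [[432.4 256.6]]
clock 5.2 pos [0.5053 0.1213 0.1916] alpha -3.82 tilt [-0.001  0.001] grip 0.999 0.0
rot units 0.05  after rot units xyz [-0.01  0.01  6.06]
```

View pics/w1.png

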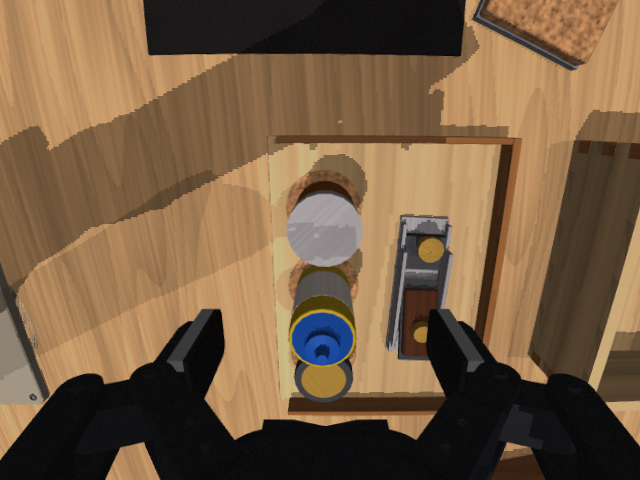

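The wrist view shows the jar lid centred at (324,229), the bottle tip at (322,347), the brass disc at (323,379) and the knob at (431,249). I'll compare these with the predictions.

```bash
python3 - <<'E'
from h import *
T=load('top0');S=load('side0');W=load('w1');print(W['R'].round(3),W['mtx'],W['k1'])
ct=lambda x,y:(T,(x+.5)/3.7-.5+190,(y+.5)/3.7-.5+170)
cs=lambda x,y:(S,(x+.5)/3.3-.5+215,(y+.5)/3.3-.5+180)
P={'jar':((176,394),(387,311),(324,229)),'bottle':((362,409),(481,136),(322,347)),'tin':((554,434),(537,167),(323,379)),
'knob':((274,193),(250,255),(431,249)),'capknob':((449,212),(337,160),(421,334))}
for n,(a,b,w) in P.items():
  X=tri(ct(*a),cs(*b));X2=tri(ct(*a),(W,*w));X3=tri(ct(*a),cs(*b),(W,*w));print(n,X.round(4),X2.round(4),X3.round(4),proj(W,X))
  if n=='tin':print(proj(W,(.493,-.0535,.0544)))
# board front edge and cheek corner
print(proj(W,[(.4544,.1985,.012),(.4336,-.1199,.012),(.6917,.1824,.037),(.6707,-.1363,.037)]))
E
```

```text
[[ 0.998 -0.064 -0.   ]
 [-0.061 -0.95   0.306]
 [-0.02  -0.306 -0.952]] [[355.45974217   0.         324.95885025]
 [  0.         355.45974217 243.18873016]
 [  0.           0.           1.        ]] -0.05458864966413281
jar [0.5059 0.1212 0.0914] [0.5054 0.1218 0.0848] [0.5056 0.1221 0.0914] [[325.0240304  231.83478583]]
bottle [0.4979 0.0339 0.1415] [0.4982 0.0343 0.1263] [0.4983 0.0357 0.1377] [[321.86087874 358.8980554 ]]
tin [ 0.494  -0.0542  0.0544] [ 0.4925 -0.0546  0.0551] [ 0.4934 -0.054   0.0552] [[324.26951083 378.16754312]]
[[323.3536468 377.7304185]]
knob [0.6065 0.0822 0.0504] [0.6078 0.0828 0.0426] [0.6066 0.0833 0.0498] [[431.17634831 252.45423602]]
capknob [ 0.5978 -0.0025  0.0575] [ 0.5968 -0.0027  0.0589] [ 0.5973 -0.0027  0.0579] [[421.93004164 332.93496272]]
[[267.6303805  137.24321458]
 [280.08413269 400.9845975 ]
 [520.16836439 140.55413193]
 [474.04160017 415.12858613]]
```

Call:
jog_arm:
  dr:
    - [0,0,0]
    - [0,0,0]
    - [0,0,0]
    - [0,0,0]
    - [0,0,0]
    - [0,0,0]
    - [0,0,0]
    - [0,0,0]
    - [0,0,0]
    - [0,0,0]
  translation:
    - [0,0,0.9]
    - [0,0,0.9]
    - [0,0,0.9]
    - [0,0,0.9]
    - [0,0,0.9]
    - [0,0,0.9]
    - [0,0,0.6]
    - [0,0,0]
    - [0,0,0]
    - [0,0,0]
  jaw: [1,1,1,1,1,1,1,1,0.5,0.5]

```text
clock: 6.15
position: [0.5065, 0.1194, 0.0431]
ee_rot: [0.731, 0.682, 0.0, 0.0]
ft_force: [-7.7, -0.8, 20.8]
grip_width: 0.706
grasp_force: 38.4
```

Call:
jog_arm:
  dr:
    - [0,0,0]
    - [0,0,0]
    - [0,0,0]
    - [0,0,0]
    - [0,0,0]
    - [0,0,0]
  translation:
    - [0,0,0]
    - [0,0,0]
    - [0,0,0]
    - [0,0,0]
    - [0,0,0]
    - [0,0,0]
  jaw: [0.5,0.5,0.5,0.5,0.5,0.5]

```text
clock: 6.75
position: [0.5065, 0.1196, 0.0435]
ee_rot: [0.731, 0.682, 0.001, 0.001]
ft_force: [-3.7, 0.1, 7.3]
grip_width: 0.701
grasp_force: 41.7
```

```bash
python3 plan.py .5017 .3644 .13 -4
```

```text
clock 6.8 pos [0.5065 0.1196 0.0435] alpha -4.0 tilt [ 0.002 -0.   ] grip 0.701 41.7
rot units 0.0  after rot units xyz [ 9.75 -0.88 -3.46]
```

Call:
jog_arm:
  dr:
    - [0,0,0]
    - [0,0,0]
    - [0,0,0]
    - [0,0,0]
    - [0,0,0]
    - [0,0,0]
    - [0,0,0]
    - [0,0,0]
    - [0,0,0]
    - [0,0,0]
  translation:
    - [0,0,-0.4]
    - [0,0,-0.8]
    - [0,0,-0.8]
    - [0,0,-0.8]
    - [0.5,0,-0.7]
    - [0.8,-0.1,0]
    - [0.9,-0.1,0]
    - [0.9,-0.1,0]
    - [0.9,-0.1,0]
    - [0.9,-0.1,0]
  jaw: [0.5,0.5,0.5,0.5,0.5,0.5,0.5,0.5,0.5,0.5]

```text
clock: 7.75
position: [0.502, 0.243, 0.1302]
ee_rot: [0.732, 0.682, 0.0, 0.0]
ft_force: [0.0, -0.1, -3.7]
grip_width: 0.7
grasp_force: 44.4
```

Call:
jog_arm:
  dr:
    - [0,0,0]
    - [0,0,0]
    - [0,0,0]
    - [0,0,0]
    - [0,0,0]
    - [0,0,0]
    - [0,0,0]
    - [0,0,0]
    - [0,0,0]
    - [0,0,0]
  translation:
    - [0.9,-0.1,0]
    - [0.9,-0.1,0]
    - [0.9,-0.1,0]
    - [0.9,-0.1,0]
    - [0.8,0,0]
    - [0.4,0,0]
    - [0,0,0.6]
    - [0,0,0.8]
    - [0,0,0.8]
    - [0,0,0]
  jaw: [0.5,0.5,0.5,0.5,0.5,0.5,0.5,0.5,0.5,0.5]

```text
clock: 8.75
position: [0.4994, 0.3595, 0.0707]
ee_rot: [0.732, 0.681, -0.003, 0.0]
ft_force: [0.3, -0.6, -4.5]
grip_width: 0.699
grasp_force: 44.9
```

```bash
python3 plan.py .5017 .3644 .036 -4
```

```text
clock 8.8 pos [0.4994 0.3595 0.0707] alpha -4.09 tilt [-0.004 -0.004] grip 0.699 44.9
rot units -0.02  after rot units xyz [0.2  0.08 1.39]
```

Call:
jog_arm:
  dr:
    - [0,0,0]
    - [0,0,0]
    - [0,0,0]
    - [0,0,0]
    - [0,0,0]
    - [0,0,0]
    - [0,0,0]
    - [0,0,0]
    - [0,0,0]
    - [0,0,0]
  translation:
    - [0.1,0,0.5]
    - [0.1,0,0.4]
    - [0,0,0.25]
    - [0,0,0.15]
    - [0,0,0.1]
    - [0,0,0]
    - [0,0,0]
    - [0,0,0]
    - [0,0,0]
    - [0,0,0]
  jaw: [0.5,0.5,0.5,0.5,0.5,0.5,0.95,0.95,0.95,0.95]

```text
clock: 9.75
position: [0.501, 0.3679, 0.0397]
ee_rot: [0.731, 0.682, 0.0, 0.0]
ft_force: [0.8, 0.5, 0.2]
grip_width: 0.95
grasp_force: 0.0
```

Call:
jog_arm:
  dr:
    - [0,0,0]
    - [0,0,0]
    - [0,0,0]
    - [0,0,0]
    - [0,0,0]
    - [0,0,0]
    - [0,0,0]
  translation:
    - [0,0,0]
    - [0,0,-0.4]
    - [0,0,-0.9]
    - [0,0,-0.9]
    - [0,0,-0.9]
    - [0,0,-0.9]
    - [0,0,-0.9]
  jaw: [1,1,1,1,1,1,1]

```text
clock: 10.45
position: [0.5007, 0.3678, 0.1636]
ee_rot: [0.731, 0.682, 0.0, 0.0]
ft_force: [0.1, 0.7, 0.2]
grip_width: 1.0
grasp_force: 0.0
```

```bash
python3 plan.py .498 .034 .19 -4
```

```text
clock 10.4 pos [0.5007 0.3678 0.1636] alpha -4.0 tilt [0.001 0.   ] grip 1.0 0.0
rot units 0.0  after rot units xyz [-13.33   0.82  -1.06]
```

Call:
jog_arm:
  dr:
    - [0,0,0]
    - [0,0,0]
    - [0,0,0]
    - [0,0,0]
    - [0,0,0]
    - [0,0,0]
    - [0,0,0]
    - [0,0,0]
    - [0,0,0]
    - [0,0,0]
  translation:
    - [-0.9,0,-0.8]
    - [-0.9,0.1,-0.7]
    - [-0.9,0.1,0]
    - [-0.9,0.1,0]
    - [-0.9,0.1,0]
    - [-0.9,0.1,0]
    - [-0.9,0.1,0]
    - [-0.9,0.1,0]
    - [-0.9,0.1,0]
    - [-0.9,0,0]
  jaw: [1,1,1,1,1,1,1,1,1,1]

```text
clock: 11.45
position: [0.5051, 0.1411, 0.2001]
ee_rot: [0.731, 0.682, 0.0, 0.0]
ft_force: [-0.2, 0.7, -0.6]
grip_width: 1.002
grasp_force: 0.0
```

Call:
jog_arm:
  dr:
    - [0,0,0]
    - [0,0,0]
    - [0,0,0]
    - [0,0,0]
    - [0,0,0]
    - [0,0,0]
    - [0,0,0]
    - [0,0,0]
  translation:
    - [-0.9,0,0]
    - [-0.9,0,0]
    - [-0.9,0,0]
    - [-0.9,0,0]
    - [-0.7,0,0]
    - [0,0,0]
    - [0,0,0]
    - [0,0,0]
  jaw: [1,1,1,1,1,1,1,1]

```text
clock: 12.25
position: [0.4975, 0.0359, 0.1997]
ee_rot: [0.731, 0.683, 0.0, 0.0]
ft_force: [-0.2, -0.1, -0.1]
grip_width: 1.003
grasp_force: 0.0
```

```bash
python3 plan.py .498 .034 .082 -4
```

```text
clock 12.2 pos [0.4975 0.0359 0.1997] alpha -3.91 tilt [0.001 0.   ] grip 1.003 0.0
rot units 0.02  after rot units xyz [-0.08  0.02  4.71]
```

Call:
jog_arm:
  dr:
    - [0,0,0]
    - [0,0,0]
    - [0,0,0]
    - [0,0,0]
    - [0,0,0]
    - [0,0,0]
    - [0,0,0]
    - [0,0,0]
    - [0,0,0]
    - [0,0,0]
  translation:
    - [-0.1,0,0.9]
    - [0,0,0.9]
    - [0,0,0.9]
    - [0,0,0.9]
    - [0,0,0.7]
    - [0,0,0.4]
    - [0,0,0]
    - [0,0,0]
    - [0,0,0]
    - [0,0,0]
  jaw: [1,1,1,1,1,1,1,0.5,0.5,0.5]

```text
clock: 13.25
position: [0.4979, 0.0322, 0.0826]
ee_rot: [0.731, 0.682, 0.0, 0.001]
ft_force: [0.2, 0.2, -0.4]
grip_width: 0.515
grasp_force: 0.0
```

Call:
jog_arm:
  dr:
    - [0,0,0]
    - [0,0,0]
    - [0,0,0]
    - [0,0,0]
    - [0,0,0]
  translation:
    - [0,0,0]
    - [0,0,0]
    - [0,0,0]
    - [0,0,0]
    - [0,0,0]
  jaw: [0.5,0.5,0.5,0.5,0.5]

```text
clock: 13.75
position: [0.4973, 0.0321, 0.0818]
ee_rot: [0.731, 0.682, -0.0, 0.0]
ft_force: [0.3, -0.1, -0.5]
grip_width: 0.5
grasp_force: 0.0
```

```bash
python3 plan.py .597 .302 .172 -4
```

```text
clock 13.8 pos [0.4973 0.0321 0.0818] alpha -4.01 tilt [ 0. -0.] grip 0.5 0.0
rot units -0.0  after rot units xyz [11.05  3.23 -3.61]
```

```bash
python3 - <<'E'
from h import *
shot('side','s1');shot('top','t1')
s=cv2.imread('pics/s1.png')[150:450,180:480];t=cv2.imread('pics/t1.png')[170:370,80:400]
o=np.zeros((600,800,3),np.uint8);o[:400,:400]=cv2.resize(s,(400,400));o[:250,400:]=cv2.resize(t,(400,250));cv2.imwrite('pics/c1.png',o)
E
```

```text
(no output)
```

View pics/c1.png

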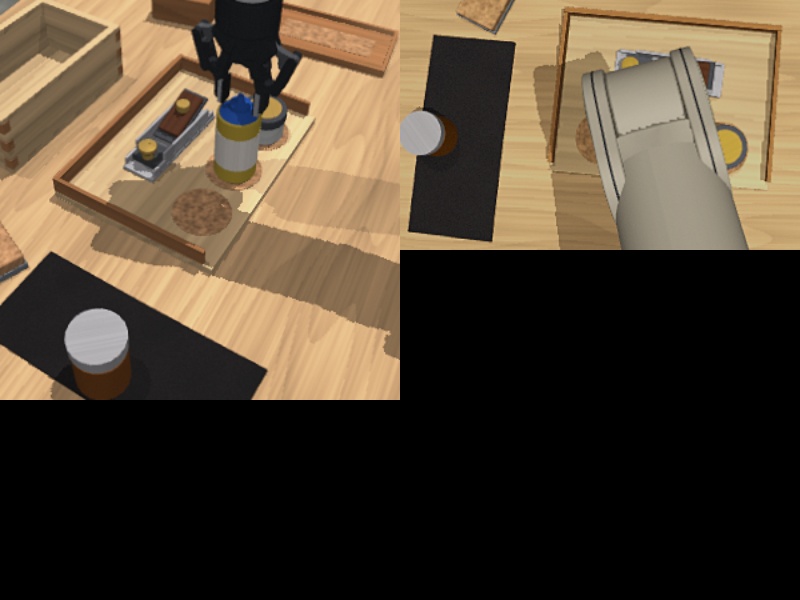

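The side crop shows the bottle upright at (236,140). The fingers reach only the cap level, with the front fingertip at about (258,112). The jar stands on the mat. I'll check the geometry.

```bash
python3 - <<'E'
from h import *
S=load('s1')
f=lambda X:((proj(S,X)-[180,150])*4/3).round(0).tolist()
print('tcp',f((.4973,.0321,.0818)),'tips +-25mm',f([(.472,.034,.0818),(.522,.031,.0818)]),'at z .1',f([(.472,.034,.1),(.522,.031,.1)]))
print('bottle tip',f((.498,.034,.144)),'shoulder',f((.498,.034,.117)),'base',f((.498,.034,.012)))
c=cv2.resize(cv2.imread('pics/s1.png')[190:300,320:430],(600,600),interpolation=cv2.INTER_CUBIC);cv2.imwrite('pics/c2.png',c)
E
```

```text
tcp [[239.0, 129.0]] tips +-25mm [[256.0, 136.0], [222.0, 122.0]] at z .1 [[257.0, 126.0], [223.0, 112.0]]
bottle tip [[241.0, 93.0]] shoulder [[240.0, 109.0]] base [[235.0, 167.0]]
```

View pics/c2.png

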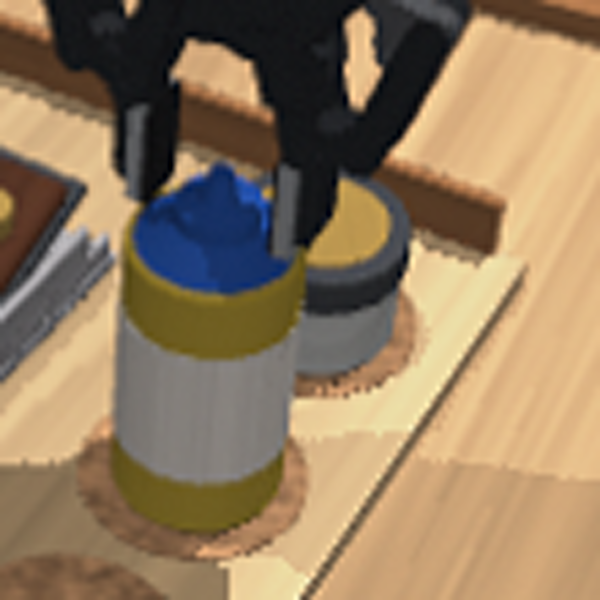

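```bash
python3 - <<'E'
from h import *
S=load('side0');print('start tcp',proj(S,[(.2205,-.5844,.191),(.2205,-.5844,.204),(.2205,-.5844,.225)]).round(1))
s=manip.get_obs();print(s)
cv2.imwrite('pics/c3.png',cv2.resize(cv2.imread('pics/side0.png')[0:110,540:640],(500,550),interpolation=cv2.INTER_CUBIC))
E
```

```text
start tcp [[572.1  92.2]
 [573.7  87.2]
 [576.3  79. ]]
{'clock': 13.85, 'joint_pos': array([ 0.50317094,  0.22226475, -0.72306824,  1.89238781,  0.16561771,
        1.0870316 , -0.35510096]), 'joint_velocities': array([-0.00143776,  0.00031845,  0.00056388, -0.00065612,  0.00084067,
        0.0025984 , -0.00200127]), 'tau': array([ 4.05686384e-03, -4.25695860e+01, -5.10675341e+00, -3.50736845e+01,
        1.52097893e-02,  2.46004340e-03,  8.73534896e-05]), 'position': array([0.49729531, 0.03211064, 0.08180669]), 'ee_rot': array([ 7.31401973e-01,  6.81946591e-01, -1.55635544e-05,  3.88486125e-05]), 'ft_force': array([ 0.13122107,  0.66368597, -0.25605207]), 'torque': array([ 0.03428468,  0.01391101, -0.00261312]), 'grasp_force': 0.0, 'grip_width': 0.49990184856772113}
```

View pics/c3.png

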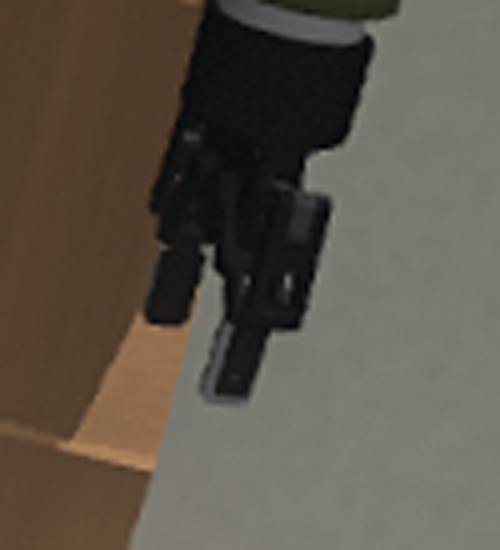

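The fingers really end about 30–35 mm above the reported TCP, both here and at the start, so I'll correct for that. The bottle is untouched.

Call:
jog_arm:
  dr:
    - [0,0,0]
    - [0,0,0]
    - [0,0,0]
    - [0,0,0]
    - [0,0,0]
    - [0,0,0]
    - [0,0,0]
    - [0,0,0]
    - [0,0,0]
    - [0,0,0]
  translation:
    - [0,0,-0.4]
    - [0,0,0]
    - [0,0,0]
    - [0,0,0]
    - [0,0,0.4]
    - [0,0,0.5]
    - [0,0,0.4]
    - [0,0,0.1]
    - [0,0,0]
    - [0,0,0]
  jaw: [1,1,1,1,1,1,1,1,1,1]

```text
clock: 14.85
position: [0.4975, 0.0323, 0.0569]
ee_rot: [0.731, 0.682, 0.0, 0.0]
ft_force: [-0.9, 0.3, 0.4]
grip_width: 0.999
grasp_force: 0.0
```

Call:
jog_arm:
  dr:
    - [0,0,0]
    - [0,0,0]
    - [0,0,0]
    - [0,0,0]
    - [0,0,0]
    - [0,0,0]
    - [0,0,0]
  translation:
    - [0,0,0]
    - [0,0,0]
    - [0,0,0]
    - [0,0,0]
    - [0,0,0]
    - [0,0,0]
    - [0,0,0]
  jaw: [0.5,0.5,0.5,0.5,0.5,0.5,0.5]

```text
clock: 15.55
position: [0.4976, 0.0322, 0.0576]
ee_rot: [0.731, 0.682, 0.0, 0.0]
ft_force: [-3.1, -0.2, 6.8]
grip_width: 0.659
grasp_force: 41.7
```

```bash
python3 plan.py .597 .302 .152 -4; python3 - <<'E'
from h import *
shot('side','s2')
cv2.imwrite('pics/c4.png',cv2.resize(cv2.imread('pics/s2.png')[190:300,320:430],(500,500),interpolation=cv2.INTER_CUBIC))
E
```

```text
clock 15.6 pos [0.4976 0.0322 0.0576] alpha -4.01 tilt [ 0.001 -0.   ] grip 0.659 41.7
rot units -0.0  after rot units xyz [11.04  3.21 -3.78]
```

View pics/c4.png

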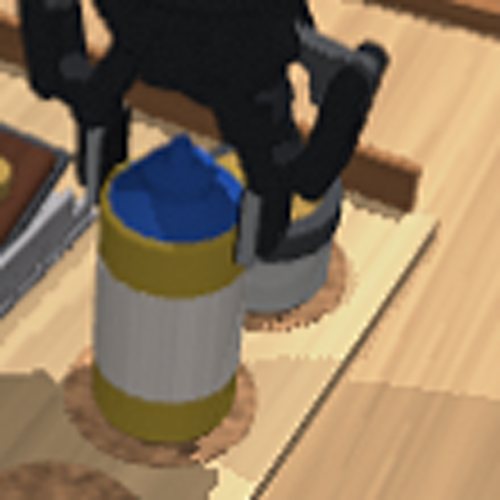

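The bottle is gripped on its upper yellow band, with room above the cap. I'll carry it to the mat.

Call:
jog_arm:
  dr:
    - [0,0,0]
    - [0,0,0]
    - [0,0,0]
    - [0,0,0]
    - [0,0,0]
    - [0,0,0]
    - [0,0,0]
    - [0,0,0]
    - [0,0,0]
    - [0,0,0]
  translation:
    - [0,0,-0.4]
    - [0,0,-0.8]
    - [0,0,-0.9]
    - [0,0,-0.9]
    - [0.4,0.1,-0.8]
    - [0.8,0.2,0]
    - [0.9,0.3,0]
    - [0.9,0.3,0]
    - [0.9,0.3,0]
    - [0.9,0.3,0]
  jaw: [0.5,0.5,0.5,0.5,0.5,0.5,0.5,0.5,0.5,0.5]

```text
clock: 16.6
position: [0.5432, 0.1499, 0.1521]
ee_rot: [0.731, 0.682, -0.0, 0.0]
ft_force: [0.9, 0.8, -3.0]
grip_width: 0.654
grasp_force: 43.9
```

Call:
jog_arm:
  dr:
    - [0,0,0]
    - [0,0,0]
    - [0,0,0]
    - [0,0,0]
    - [0,0,0]
    - [0,0,0]
    - [0,0,0]
    - [0,0,0]
    - [0,0,0]
    - [0,0,0]
  translation:
    - [0.9,0.3,0]
    - [0.9,0.3,0]
    - [0.9,0.3,0]
    - [0.9,0.3,0]
    - [0.9,0.3,0]
    - [0.9,0.2,0]
    - [0.6,0,0.4]
    - [0.3,0,0.7]
    - [0,0,0.8]
    - [0,0,0.8]
  jaw: [0.5,0.5,0.5,0.5,0.5,0.5,0.5,0.5,0.5,0.5]

```text
clock: 17.6
position: [0.5958, 0.3024, 0.0819]
ee_rot: [0.731, 0.682, -0.001, 0.0]
ft_force: [0.7, -0.0, -3.9]
grip_width: 0.656
grasp_force: 43.9
```

```bash
python3 plan.py .597 .302 .05 -4
```

```text
clock 17.6 pos [0.5958 0.3024 0.0819] alpha -4.0 tilt [-0.001 -0.001] grip 0.656 43.9
rot units -0.0  after rot units xyz [-0.01  0.05  1.28]
```

Call:
jog_arm:
  dr:
    - [0,0,0]
    - [0,0,0]
    - [0,0,0]
    - [0,0,0]
    - [0,0,0]
    - [0,0,0]
    - [0,0,0]
    - [0,0,0]
  translation:
    - [0,0,0.5]
    - [0,0,0.35]
    - [0,0,0.2]
    - [0,0,0.1]
    - [0,0,0.05]
    - [0,0,0]
    - [0,0,0]
    - [0,0,0]
  jaw: [0.5,0.5,0.5,0.5,0.5,0.5,0.5,0.5]

```text
clock: 18.4
position: [0.5967, 0.3035, 0.0547]
ee_rot: [0.731, 0.682, 0.0, 0.0]
ft_force: [-0.4, 0.1, -3.7]
grip_width: 0.658
grasp_force: 43.9
```

Call:
jog_arm:
  dr:
    - [0,0,0]
    - [0,0,0]
    - [0,0,0]
    - [0,0,0]
    - [0,0,0]
    - [0,0,0]
    - [0,0,0]
    - [0,0,0]
    - [0,0,0]
  translation:
    - [0,0,0.1]
    - [0,0,0.08]
    - [0,0,0.03]
    - [0,0,0]
    - [0,0,0]
    - [0,0,0]
    - [0,0,0]
    - [0,0,0]
    - [0,0,0]
  jaw: [0.5,0.5,0.5,0.5,0.5,0.95,0.95,0.95,0.95]

```text
clock: 19.3
position: [0.5965, 0.3033, 0.0489]
ee_rot: [0.731, 0.682, -0.0, 0.0]
ft_force: [0.1, -0.2, -1.0]
grip_width: 0.945
grasp_force: 0.0
```

Call:
jog_arm:
  dr:
    - [0,0,0]
    - [0,0,0]
    - [0,0,0]
    - [0,0,0]
    - [0,0,0]
    - [0,0,0]
    - [0,0,0]
    - [0,0,0]
  translation:
    - [0,0,-0.3]
    - [0,0,-0.9]
    - [0,0,-0.9]
    - [0,0,-0.9]
    - [0,0,-0.9]
    - [0,0,-0.9]
    - [0,0,0]
    - [0,0,0]
  jaw: [1,1,1,1,1,1,1,1]

```text
clock: 20.1
position: [0.5967, 0.3035, 0.1697]
ee_rot: [0.731, 0.682, 0.001, 0.0]
ft_force: [0.5, -0.0, 0.1]
grip_width: 1.0
grasp_force: 0.0
```

```bash
python3 plan.py .493 -.0535 .16 -4
```

```text
clock 20.1 pos [0.5967 0.3035 0.1697] alpha -4.0 tilt [0.001 0.   ] grip 1.0 0.0
rot units -0.0  after rot units xyz [-14.54  -3.14   0.39]
```

Call:
jog_arm:
  dr:
    - [0,0,0]
    - [0,0,0]
    - [0,0,0]
    - [0,0,0]
    - [0,0,0]
    - [0,0,0]
    - [0,0,0]
    - [0,0,0]
    - [0,0,0]
    - [0,0,0]
  translation:
    - [-0.9,-0.2,0]
    - [-0.9,-0.2,0]
    - [-0.9,-0.2,0]
    - [-0.9,-0.2,0]
    - [-0.9,-0.2,0]
    - [-0.9,-0.2,0]
    - [-0.9,-0.2,0]
    - [-0.9,-0.2,0]
    - [-0.9,-0.2,0]
    - [-0.9,-0.2,0]
  jaw: [1,1,1,1,1,1,1,1,1,1]

```text
clock: 21.1
position: [0.53, 0.0813, 0.1682]
ee_rot: [0.731, 0.682, -0.001, -0.0]
ft_force: [0.0, -0.1, -0.1]
grip_width: 1.003
grasp_force: 0.0
```

Call:
jog_arm:
  dr:
    - [0,0,0]
    - [0,0,0]
    - [0,0,0]
    - [0,0,0]
    - [0,0,0]
    - [0,0,0]
    - [0,0,0]
    - [0,0,0]
    - [0,0,0]
    - [0,0,0]
  translation:
    - [-0.9,-0.2,0]
    - [-0.9,-0.2,0]
    - [-0.9,-0.2,0]
    - [-0.9,-0.2,0]
    - [-0.9,-0.2,0]
    - [-0.9,-0.14,0]
    - [-0.14,0,0.6]
    - [0,0,0.8]
    - [0,0,0.8]
    - [0,0,0.8]
  jaw: [1,1,1,1,1,1,1,1,1,1]

```text
clock: 22.1
position: [0.492, -0.0539, 0.0926]
ee_rot: [0.731, 0.682, -0.0, -0.0]
ft_force: [-0.4, 0.4, -0.7]
grip_width: 1.004
grasp_force: 0.0
```

Call:
jog_arm:
  dr:
    - [0,0,0]
    - [0,0,0]
  translation:
    - [0,0,0.4]
    - [0,0,0]
  jaw: [1,1]

```text
clock: 22.3
position: [0.4915, -0.0537, 0.0826]
ee_rot: [0.731, 0.682, -0.001, -0.001]
ft_force: [0.1, 0.5, 0.7]
grip_width: 0.998
grasp_force: 0.0
```

```bash
python3 plan.py .493 -.0535 .0 -4; python3 - <<'E'
from h import *
S=load('s2');print(375,247.6,[(z,proj(S,(.466,.034,z)).round(1).tolist()) for z in(.08,.09,.1,.11)])
c=shot('side','s3');print(proj(c,[(.45,-.05,z) for z in(.06,.08,.10,.12)]).round(1))
cv2.imwrite('pics/c5.png',cv2.resize(cv2.imread('pics/s3.png')[150:270,330:450],(600,600),interpolation=cv2.INTER_CUBIC))
E
```

```text
clock 22.3 pos [ 0.4915 -0.0537  0.0826] alpha -4.0 tilt [-0.003  0.001] grip 0.998 0.0
rot units -0.0  after rot units xyz [0.01 0.06 3.3 ]
375 247.6 [(0.08, [[375.3, 253.9]]), (0.09, [[375.8, 249.7]]), (0.1, [[376.3, 245.4]]), (0.11, [[376.8, 241.0]])]
[[399.5 236.7]
 [400.8 228.5]
 [402.1 220.1]
 [403.5 211.5]]
```

View pics/c5.png

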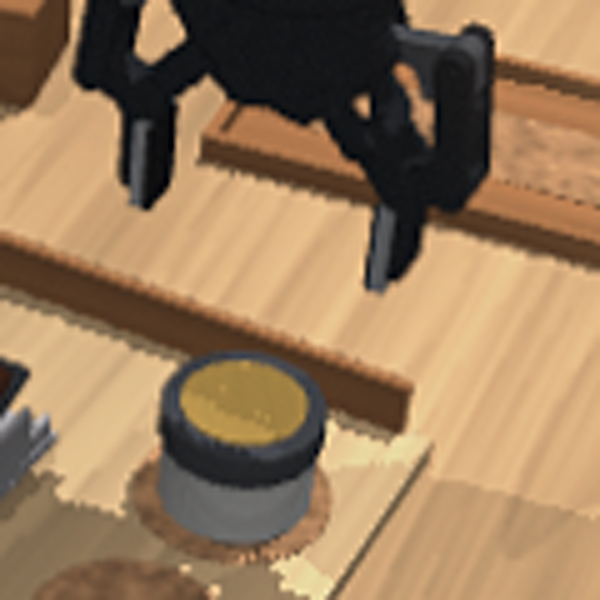

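The front fingertip is at (406,208) in the picture, so true z is about 0.128 for a reported 0.083. The offset is +45 mm open and about +37 mm at grip width. I'll descend to a reported z of about −0.003 for the tin lid.

Call:
jog_arm:
  dr:
    - [0,0,0]
    - [0,0,0]
    - [0,0,0]
    - [0,0,0]
    - [0,0,0]
    - [0,0,0]
    - [0,0,0]
  translation:
    - [0,0,0.7]
    - [0,0,0.7]
    - [0,0,0.7]
    - [0,0,0.6]
    - [0,0,0.4]
    - [0,0,0.3]
    - [0,0,0]
  jaw: [1,1,1,1,1,1,1]

```text
clock: 23.05
position: [0.4925, -0.0537, -0.0014]
ee_rot: [0.731, 0.682, -0.0, -0.0]
ft_force: [0.5, -0.3, -0.3]
grip_width: 1.0
grasp_force: 0.0
```

Call:
jog_arm:
  dr:
    - [0,0,0]
    - [0,0,0]
    - [0,0,0]
    - [0,0,0]
    - [0,0,0]
    - [0,0,0]
    - [0,0,0]
  translation:
    - [0,0,0]
    - [0,0,0]
    - [0,0,0]
    - [0,0,0]
    - [0,0,0]
    - [0,0,0]
    - [0,0,0]
  jaw: [0.5,0.5,0.5,0.5,0.5,0.5,0.5]

```text
clock: 23.75
position: [0.4933, -0.0538, 0.0001]
ee_rot: [0.731, 0.682, 0.0, 0.001]
ft_force: [-1.3, 0.6, 5.6]
grip_width: 0.731
grasp_force: 42.6
```

```bash
python3 plan.py .398 .317 .09 -4
```

```text
clock 23.8 pos [ 4.933e-01 -5.380e-02  1.000e-04] alpha -4.01 tilt [ 0.001 -0.001] grip 0.731 42.6
rot units -0.0  after rot units xyz [14.53 -4.84 -3.6 ]
```

Call:
jog_arm:
  dr:
    - [0,0,0]
    - [0,0,0]
    - [0,0,0]
    - [0,0,0]
    - [0,0,0]
    - [0,0,0]
    - [0,0,0]
    - [0,0,0]
    - [0,0,0]
    - [0,0,0]
  translation:
    - [0,0,-0.4]
    - [0,0,-0.8]
    - [0,0,-0.8]
    - [0,0,-0.8]
    - [0.5,-0.1,-0.8]
    - [0.9,-0.3,0]
    - [0.9,-0.3,0]
    - [0.9,-0.3,0]
    - [0.9,-0.3,0]
    - [0.9,-0.3,0]
  jaw: [0.5,0.5,0.5,0.5,0.5,0.5,0.5,0.5,0.5,0.5]

```text
clock: 24.75
position: [0.4614, 0.0747, 0.0899]
ee_rot: [0.731, 0.682, 0.0, 0.0]
ft_force: [0.5, 0.0, -2.5]
grip_width: 0.729
grasp_force: 44.8
```

Call:
jog_arm:
  dr:
    - [0,0,0]
    - [0,0,0]
    - [0,0,0]
    - [0,0,0]
    - [0,0,0]
    - [0,0,0]
    - [0,0,0]
    - [0,0,0]
    - [0,0,0]
    - [0,0,0]
  translation:
    - [0.9,-0.3,0]
    - [0.9,-0.3,0]
    - [0.9,-0.3,0]
    - [0.9,-0.3,0]
    - [0.9,-0.3,0]
    - [0.9,-0.3,0]
    - [0.9,-0.3,0]
    - [0.9,-0.3,0]
    - [0.9,-0.4,0]
    - [0.9,-0.3,0]
  jaw: [0.5,0.5,0.5,0.5,0.5,0.5,0.5,0.5,0.5,0.5]

```text
clock: 25.75
position: [0.3996, 0.3045, 0.0899]
ee_rot: [0.731, 0.682, 0.0, 0.0]
ft_force: [0.2, 0.4, -1.8]
grip_width: 0.731
grasp_force: 44.8
```

Call:
jog_arm:
  dr:
    - [0,0,0]
    - [0,0,0]
    - [0,0,0]
    - [0,0,0]
    - [0,0,0]
    - [0,0,0]
  translation:
    - [0.5,-0.2,0.4]
    - [0,0,0.7]
    - [0,0,0.8]
    - [0,0,0.8]
    - [0,0,0.4]
    - [0,0,0]
  jaw: [0.5,0.5,0.5,0.5,0.5,0.5]

```text
clock: 26.35
position: [0.3954, 0.3159, 0.011]
ee_rot: [0.731, 0.682, -0.001, -0.0]
ft_force: [0.4, 0.7, -2.1]
grip_width: 0.733
grasp_force: 44.7
```

```bash
python3 plan.py .398 .317 -.008 -4
```

```text
clock 26.4 pos [0.3954 0.3159 0.011 ] alpha -4.01 tilt [-0.001 -0.001] grip 0.733 44.7
rot units -0.0  after rot units xyz [0.05 0.1  0.76]
```

Call:
jog_arm:
  dr:
    - [0,0,0]
    - [0,0,0]
    - [0,0,0]
    - [0,0,0]
    - [0,0,0]
    - [0,0,0]
    - [0,0,0]
    - [0,0,0]
    - [0,0,0]
    - [0,0,0]
  translation:
    - [0,0,0.3]
    - [0,0,0.2]
    - [0,0,0.15]
    - [0,0,0.1]
    - [0,0,0.05]
    - [0,0,0]
    - [0,0,0]
    - [0,0,0]
    - [0,0,0]
    - [0,0,0]
  jaw: [0.5,0.5,0.5,0.5,0.5,0.5,0.5,0.95,0.95,0.95]

```text
clock: 27.35
position: [0.3961, 0.3165, -0.0084]
ee_rot: [0.731, 0.682, 0.0, 0.0]
ft_force: [-1.0, 0.9, 0.3]
grip_width: 0.952
grasp_force: 0.0
```

Call:
jog_arm:
  dr:
    - [0,0,0]
    - [0,0,0]
    - [0,0,0]
    - [0,0,0]
    - [0,0,0]
    - [0,0,0]
    - [0,0,0]
    - [0,0,0]
  translation:
    - [0,0,0]
    - [0,0,-0.3]
    - [0,0,-0.9]
    - [0,0,-0.9]
    - [0,0,-0.9]
    - [0,0,-0.9]
    - [0,0,-0.9]
    - [0,0,0]
  jaw: [1,1,1,1,1,1,1,1]

```text
clock: 28.15
position: [0.3971, 0.3178, 0.1147]
ee_rot: [0.731, 0.682, 0.002, 0.001]
ft_force: [-0.1, 0.9, -0.3]
grip_width: 0.998
grasp_force: 0.0
```

```bash
python3 plan.py .5995 .027 .12 -6; python3 - <<'E'
from h import *
shot('side','s4');shot('top','t4')
s=cv2.imread('pics/s4.png')[140:480,140:480];t=cv2.imread('pics/t4.png')[170:370,80:400]
o=np.zeros((500,800,3),np.uint8);o[:400,:400]=cv2.resize(s,(400,400));o[:250,400:]=cv2.resize(t,(400,250));o[250:,400:]=cv2.resize(t[20:95,150:270],(400,250));cv2.imwrite('pics/c6.png',o)
E
```

```text
clock 28.1 pos [0.3971 0.3178 0.1147] alpha -4.0 tilt [0.004 0.002] grip 0.998 0.0
rot units 0.5  after rot units xyz [-10.72   9.27  -0.21]
```

View pics/c6.png

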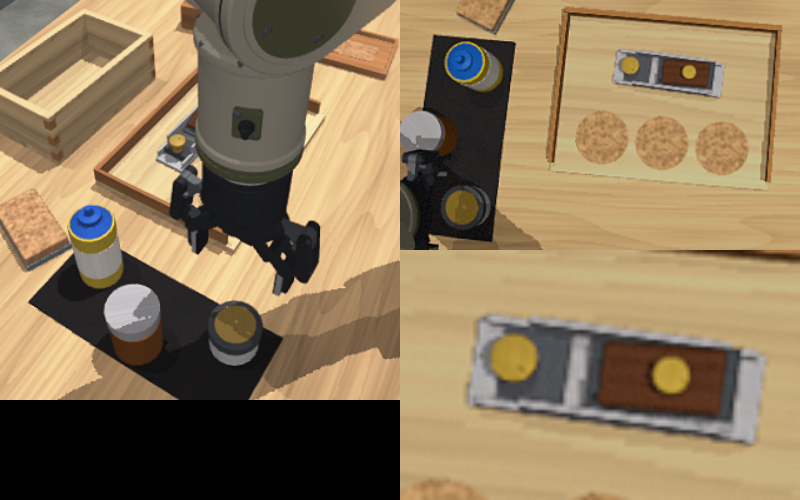

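All three stand upright on the mat: bottle (93,245), jar (133,325) and tin (235,333) in the side crop. The coasters are empty and the plane hasn't moved, so I'll go to the plane.

Call:
jog_arm:
  dr:
    - [0,0,0.5]
    - [0,0,0]
    - [0,0,0]
    - [0,0,0]
    - [0,0,0]
    - [0,0,0]
    - [0,0,0]
    - [0,0,0]
    - [0,0,0]
    - [0,0,0]
  translation:
    - [0,0,-0.2]
    - [-0.8,0.7,0]
    - [-0.8,0.7,0]
    - [-0.8,0.7,0]
    - [-0.8,0.7,0]
    - [-0.8,0.7,0]
    - [-0.8,0.7,0]
    - [-0.8,0.7,0]
    - [-0.8,0.7,0]
    - [-0.8,0.7,0]
  jaw: [1,1,1,1,1,1,1,1,1,1]

```text
clock: 29.25
position: [0.5338, 0.1199, 0.116]
ee_rot: [0.744, 0.668, -0.001, -0.0]
ft_force: [0.6, -0.8, -0.4]
grip_width: 0.997
grasp_force: 0.0
```

Call:
jog_arm:
  dr:
    - [0,0,0]
    - [0,0,0]
    - [0,0,0]
    - [0,0,0]
    - [0,0,0]
    - [0,0,0]
    - [0,0,0]
  translation:
    - [-0.8,0.7,0]
    - [-0.8,0.7,0]
    - [-0.8,0.7,0]
    - [-0.8,0.7,0]
    - [-0.3,0.2,0]
    - [0,0,0]
    - [0,0,0]
  jaw: [1,1,1,1,1,1,1]

```text
clock: 29.95
position: [0.5984, 0.0275, 0.1163]
ee_rot: [0.743, 0.669, -0.0, -0.001]
ft_force: [0.4, 0.2, -0.5]
grip_width: 1.0
grasp_force: 0.0
```

```bash
python3 plan.py .600 .027 -.015 -6; python3 - <<'E'
from h import *
T=load('t4');f=lambda x,y:(T,230+(x-400)*.3-.35,190+(y-250)*.3-.35)
q=np.array([atz(*f(*p),.02) for p in[(480,315),(763,350),(752,440),(470,405)]]);print(q.round(4),q.mean(0))
for p in[(602,137),(662,142),(722,148)]:print('coaster',atz(T,80+(p[0]-400)*.8-.1,170+p[1]*.8-.1,.012).round(4))
E
```

```text
clock 29.9 pos [0.5984 0.0275 0.1163] alpha -5.96 tilt [-0.001  0.001] grip 1.0 0.0
rot units 0.01  after rot units xyz [-0.01  0.07  5.25]
[[ 0.6337  0.1036  0.02  ]
 [ 0.6174 -0.0532  0.02  ]
 [ 0.5674 -0.0479  0.02  ]
 [ 0.5834  0.1073  0.02  ]] [0.60046716 0.02745315 0.02      ]
coaster [0.5041 0.1222 0.012 ]
coaster [0.4988 0.0342 0.012 ]
coaster [ 0.4919 -0.0535  0.012 ]
```

Call:
jog_arm:
  dr:
    - [0,0,0]
    - [0,0,0]
    - [0,0,0]
    - [0,0,0]
    - [0,0,0]
    - [0,0,0]
    - [0,0,0]
    - [0,0,0]
    - [0,0,0]
  translation:
    - [0,0.07,0.8]
    - [0,0,0.8]
    - [0,0,0.8]
    - [0,0,0.8]
    - [0,0,0.8]
    - [0,0,0.6]
    - [0,0,0.4]
    - [0,0,0.2]
    - [0,0,0]
  jaw: [1,1,1,1,1,1,1,1,1]

```text
clock: 30.85
position: [0.6007, 0.0261, -0.0136]
ee_rot: [0.743, 0.669, -0.0, -0.0]
ft_force: [-0.3, 0.8, 0.2]
grip_width: 1.003
grasp_force: 0.0
```

Call:
jog_arm:
  dr:
    - [0,0,0]
    - [0,0,0]
    - [0,0,0]
    - [0,0,0]
    - [0,0,0]
    - [0,0,0]
    - [0,0,0]
    - [0,0,0]
  translation:
    - [0,0,0]
    - [0,0,0]
    - [0,0,0]
    - [0,0,0]
    - [0,0,0]
    - [0,0,0]
    - [0,0,0]
    - [0,0,0]
  jaw: [0.4,0.4,0.4,0.4,0.4,0.4,0.4,0.4]
  squeeze: 60

```text
clock: 31.65
position: [0.6012, 0.0259, -0.0125]
ee_rot: [0.743, 0.669, 0.0, 0.0]
ft_force: [-2.9, -0.1, 5.2]
grip_width: 0.566
grasp_force: 64.3
```

```bash
python3 plan.py .4834 -.3417 .08 -88
```

```text
clock 31.6 pos [ 0.6012  0.0259 -0.0125] alpha -6.02 tilt [ 0.001 -0.   ] grip 0.566 64.3
rot units 20.5  after rot units xyz [-5.22 14.53 -3.7 ]
```

Call:
jog_arm:
  dr:
    - [0,0,0]
    - [0,0,0]
    - [0,0,0]
    - [0,0,0]
    - [0,0,0.5]
    - [0,0,1]
    - [0,0,1]
    - [0,0,1]
    - [0,0,1]
    - [0,0,1]
  translation:
    - [0,0,-0.4]
    - [0,0,-0.8]
    - [0,0,-0.9]
    - [0,0,-0.9]
    - [0,0,-0.8]
    - [0,0,0]
    - [0,0,0]
    - [0,0,0]
    - [0,0,0]
    - [0,0,0]
  jaw: [0.4,0.4,0.4,0.4,0.4,0.4,0.4,0.4,0.4,0.4]

```text
clock: 32.65
position: [0.6003, 0.0257, 0.0815]
ee_rot: [0.858, 0.514, -0.0, -0.0]
ft_force: [0.9, 0.4, -6.0]
grip_width: 0.569
grasp_force: 63.8
```

Call:
jog_arm:
  dr:
    - [0,0,1]
    - [0,0,1]
    - [0,0,1]
    - [0,0,1]
    - [0,0,1]
    - [0,0,1]
    - [0,0,1]
    - [0,0,1]
    - [0,0,1]
    - [0,0,1]
  translation:
    - [0,0,0]
    - [0,0,0]
    - [0,0,0]
    - [0,0,0]
    - [0,0,0]
    - [0,0,0]
    - [0,0,0]
    - [0,0,0]
    - [0,0,0]
    - [0,0,0]
  jaw: [0.4,0.4,0.4,0.4,0.4,0.4,0.4,0.4,0.4,0.4]

```text
clock: 33.65
position: [0.6003, 0.0258, 0.0815]
ee_rot: [0.982, 0.189, -0.0, -0.0]
ft_force: [-0.5, 0.2, -6.5]
grip_width: 0.57
grasp_force: 63.8
```

Call:
jog_arm:
  dr:
    - [0,0,1]
    - [0,0,1]
    - [0,0,1]
    - [0,0,1]
    - [0,0,1]
    - [0,0,0]
    - [0,0,0]
    - [0,0,0]
    - [0,0,0]
    - [0,0,0]
  translation:
    - [0,0,0]
    - [0,0,0]
    - [0,0,0]
    - [0,0,0]
    - [0,0,0]
    - [-0.2,0.5,0]
    - [-0.3,0.8,0]
    - [-0.3,0.8,0]
    - [-0.3,0.8,0]
    - [-0.3,0.8,0]
  jaw: [0.4,0.4,0.4,0.4,0.4,0.4,0.4,0.4,0.4,0.4]

```text
clock: 34.65
position: [0.568, -0.0696, 0.0816]
ee_rot: [1.0, 0.018, -0.0, 0.0]
ft_force: [0.3, 0.6, -6.2]
grip_width: 0.565
grasp_force: 63.8
```

```bash
python3 plan.py .4834 -.3417 .08 -88
```

```text
clock 34.6 pos [ 0.568  -0.0696  0.0816] alpha -87.92 tilt [-0.001 -0.   ] grip 0.565 63.8
rot units 0.02  after rot units xyz [-3.76 10.76  0.06]
```

Call:
jog_arm:
  dr:
    - [0,0,0]
    - [0,0,0]
    - [0,0,0]
    - [0,0,0]
    - [0,0,0]
    - [0,0,0]
    - [0,0,0]
    - [0,0,0]
    - [0,0,0]
    - [0,0,0]
  translation:
    - [-0.3,0.9,0]
    - [-0.3,0.9,0]
    - [-0.3,0.9,0]
    - [-0.3,0.9,0]
    - [-0.3,0.9,0]
    - [-0.3,0.9,0]
    - [-0.3,0.9,0]
    - [-0.3,0.9,0]
    - [-0.3,0.9,0]
    - [-0.3,0.9,0]
  jaw: [0.4,0.4,0.4,0.4,0.4,0.4,0.4,0.4,0.4,0.4]

```text
clock: 35.65
position: [0.5006, -0.2967, 0.0816]
ee_rot: [1.0, 0.018, -0.0, -0.0]
ft_force: [1.3, -0.9, -6.3]
grip_width: 0.567
grasp_force: 63.8
```

Call:
jog_arm:
  dr:
    - [0,0,0]
    - [0,0,0]
    - [0,0,0]
    - [0,0,0]
    - [0,0,0]
    - [0,0,0]
  translation:
    - [-0.3,0.9,0]
    - [-0.2,0.6,0]
    - [0,0,0.5]
    - [0,0,0.5]
    - [0,0,0.5]
    - [0,0,0]
  jaw: [0.4,0.4,0.4,0.4,0.4,0.4]

```text
clock: 36.25
position: [0.4897, -0.3311, 0.0414]
ee_rot: [1.0, 0.018, -0.002, -0.001]
ft_force: [-0.3, 0.2, -5.3]
grip_width: 0.568
grasp_force: 63.7
```

```bash
python3 plan.py .4834 -.3417 -.0185 -88
```

```text
clock 36.2 pos [ 0.4897 -0.3311  0.0414] alpha -87.9 tilt [-0.003  0.003] grip 0.568 63.7
rot units 0.03  after rot units xyz [-0.27  0.41  2.4 ]
```

Call:
jog_arm:
  dr:
    - [0,0,0]
    - [0,0,0]
    - [0,0,0]
    - [0,0,0]
    - [0,0,0]
    - [0,0,0]
    - [0,0,0]
  translation:
    - [-0.3,0.42,0]
    - [0,0,0.6]
    - [0,0,0.6]
    - [0,0,0.4]
    - [0,0,0.3]
    - [0,0,0.2]
    - [0,0,0]
  jaw: [0.4,0.4,0.4,0.4,0.4,0.4,0.4]

```text
clock: 36.95
position: [0.4834, -0.3436, -0.0092]
ee_rot: [1.0, 0.018, -0.0, -0.0]
ft_force: [-0.4, 0.1, -5.7]
grip_width: 0.572
grasp_force: 63.7
```

```bash
python3 plan.py .4822 -.3417 -.0185 -88
```

```text
clock 37.0 pos [ 0.4834 -0.3436 -0.0092] alpha -87.99 tilt [-0.001  0.001] grip 0.572 63.7
rot units 0.0  after rot units xyz [-0.05 -0.08  0.37]
```

Call:
jog_arm:
  dr:
    - [0,0,0]
    - [0,0,0]
    - [0,0,0]
    - [0,0,0]
    - [0,0,0]
    - [0,0,0]
    - [0,0,0]
    - [0,0,0]
  translation:
    - [-0.05,-0.08,0.06]
    - [0,0,0.06]
    - [0,0,0.06]
    - [0,0,0.06]
    - [0,0,0.05]
    - [0,0,0.04]
    - [0,0,0.03]
    - [0,0,0]
  jaw: [0.4,0.4,0.4,0.4,0.4,0.4,0.4,0.4]

```text
clock: 37.75
position: [0.4823, -0.342, -0.0175]
ee_rot: [1.0, 0.017, -0.0, -0.0]
ft_force: [0.2, -0.5, -6.8]
grip_width: 0.57
grasp_force: 63.8
```

```bash
python3 plan.py .4822 -.3417 -.0185 -88
```

```text
clock 37.8 pos [ 0.4823 -0.342  -0.0175] alpha -88.01 tilt [-0.  0.] grip 0.57 63.8
rot units -0.0  after rot units xyz [-0.   -0.01  0.04]
```

Call:
jog_arm:
  dr:
    - [0,0,0]
    - [0,0,0]
    - [0,0,0]
    - [0,0,0]
  translation:
    - [0,0,0.03]
    - [0,0,0.03]
    - [0,0,0]
    - [0,0,0]
  jaw: [0.4,0.4,0.4,0.4]

```text
clock: 38.15
position: [0.4824, -0.3421, -0.0185]
ee_rot: [1.0, 0.017, 0.0, 0.0]
ft_force: [-3.6, 2.4, 2.8]
grip_width: 0.567
grasp_force: 64.6
```

Contact is made, so I'll open partway and rise.

Call:
jog_arm:
  dr:
    - [0,0,0]
    - [0,0,0]
    - [0,0,0]
    - [0,0,0]
    - [0,0,0]
  translation:
    - [0,0,0]
    - [0,0,0]
    - [0,0,0]
    - [0,0,0]
    - [0,0,0]
  jaw: [0.65,0.75,0.75,0.75,0.75]

```text
clock: 38.65
position: [0.4825, -0.342, -0.0189]
ee_rot: [1.0, 0.017, 0.0, 0.0]
ft_force: [-0.2, -0.3, -0.6]
grip_width: 0.748
grasp_force: 0.0
```

Call:
jog_arm:
  dr:
    - [0,0,0]
    - [0,0,0]
    - [0,0,0]
    - [0,0,0]
    - [0,0,0]
    - [0,0,0]
    - [0,0,0]
    - [0,0,0]
  translation:
    - [0,0,-0.3]
    - [0,0,-0.8]
    - [0,0,-0.9]
    - [0,0,-0.9]
    - [0,0,-0.9]
    - [0,0,-0.9]
    - [0,0,-0.9]
    - [0,0,0]
  jaw: [0.75,0.75,0.75,0.75,1,1,1,1]

```text
clock: 39.45
position: [0.4841, -0.343, 0.1251]
ee_rot: [1.0, 0.017, 0.002, 0.002]
ft_force: [0.8, -0.1, 1.1]
grip_width: 0.995
grasp_force: 0.0
```

Call:
jog_arm:
  dr:
    - [0,0,-1]
    - [0,0,-1]
    - [0,0,-1]
    - [0,0,-1]
    - [0,0,-1]
    - [0,0,-1]
    - [0,0,-1]
    - [0,0,-1]
    - [0,0,-1]
    - [0,0,-1]
  translation:
    - [0,-0.9,0]
    - [0,-0.9,0]
    - [0,-0.9,0]
    - [0,-0.9,0]
    - [0,0,0]
    - [0,0,0]
    - [0,0,0]
    - [0,0,0]
    - [0,0,0]
    - [0,0,0]
  jaw: [1,1,1,1,1,1,1,1,1,1]

```text
clock: 40.45
position: [0.4696, -0.253, 0.1208]
ee_rot: [0.933, 0.36, -0.0, -0.0]
ft_force: [1.0, 0.1, -0.7]
grip_width: 1.001
grasp_force: 0.0
```

Call:
jog_arm:
  dr:
    - [0,0,-1]
    - [0,0,-1]
    - [0,0,-1]
    - [0,0,-1]
    - [0,0,-1]
    - [0,0,-1]
    - [0,0,-1]
    - [0,0,-1]
    - [0,0,-1]
    - [0,0,-1]
  translation:
    - [0,0,0]
    - [0,0,0]
    - [0,0,0]
    - [0,0,0]
    - [0,0,0]
    - [0,0,0]
    - [0,0,0]
    - [0,0,0]
    - [0,0,0]
    - [0,0,0]
  jaw: [1,1,1,1,1,1,1,1,1,1]

```text
clock: 41.45
position: [0.4696, -0.253, 0.1208]
ee_rot: [0.754, 0.657, -0.0, -0.0]
ft_force: [-0.3, 0.3, -0.7]
grip_width: 1.001
grasp_force: 0.0
```

```bash
python3 plan.py .396 .3165 .12 -4; python3 - <<'E'
from h import *
shot('top','t5')
t=cv2.imread('pics/t5.png');cv2.imwrite('pics/c7.png',np.hstack([cv2.resize(t[225:365,440:540],None,fx=4,fy=4,interpolation=cv2.INTER_CUBIC),cv2.resize(t[170:370,70:210],(392,560),interpolation=cv2.INTER_CUBIC)]))
E
```

```text
clock 41.5 pos [ 0.4696 -0.253   0.1208] alpha -7.84 tilt [-0.  0.] grip 1.001 0.0
rot units -0.96  after rot units xyz [22.52 -4.53  0.03]
```

View pics/c7.png

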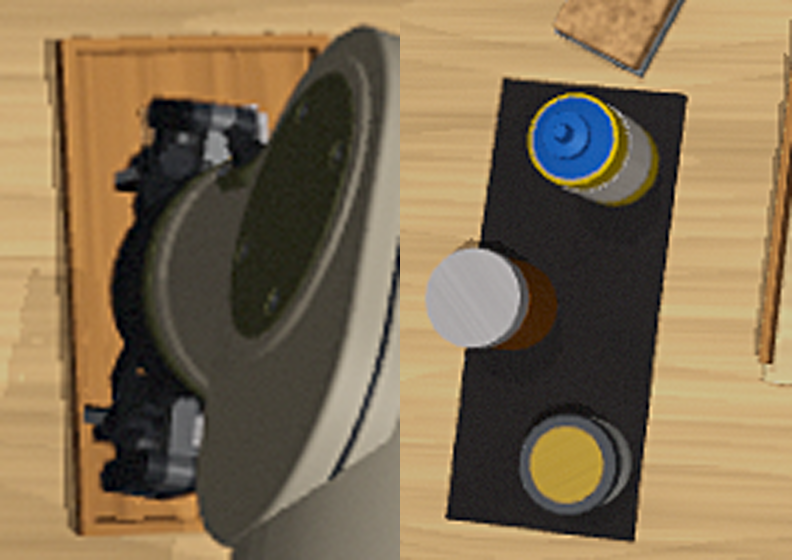

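The mat half shows bottle, jar and tin still standing. The gripper hides the plane, so I'll check it once the arm is clear.

Call:
jog_arm:
  dr:
    - [0,0,-0.96]
    - [0,0,0]
    - [0,0,0]
    - [0,0,0]
    - [0,0,0]
    - [0,0,0]
    - [0,0,0]
    - [0,0,0]
    - [0,0,0]
    - [0,0,0]
  translation:
    - [0,0,0]
    - [0.9,0,0]
    - [0.9,0,0]
    - [0.9,0,0]
    - [0.9,0,0]
    - [0.9,0,0]
    - [0.9,0,0]
    - [0.9,0,0]
    - [0.9,0,0]
    - [0.9,0,0]
  jaw: [1,1,1,1,1,1,1,1,1,1]

```text
clock: 42.5
position: [0.4844, -0.0503, 0.1209]
ee_rot: [0.733, 0.68, -0.0, 0.0]
ft_force: [0.1, 0.6, 0.4]
grip_width: 0.997
grasp_force: 0.0
```

Call:
jog_arm:
  dr:
    - [0,0,0]
    - [0,0,0]
    - [0,0,0]
    - [0,0,0]
    - [0,0,0]
    - [0,0,0]
    - [0,0,0]
    - [0,0,0]
    - [0,0,0]
    - [0,0,0]
  translation:
    - [0.9,-0.3,0]
    - [0.9,-0.3,0]
    - [0.9,-0.3,0]
    - [0.9,-0.3,0]
    - [0.9,-0.3,0]
    - [0.9,-0.3,0]
    - [0.9,-0.3,0]
    - [0.9,-0.3,0]
    - [0.9,-0.3,0]
    - [0.9,-0.3,0]
  jaw: [1,1,1,1,1,1,1,1,1,1]

```text
clock: 43.5
position: [0.4257, 0.1794, 0.1209]
ee_rot: [0.733, 0.68, -0.0, 0.0]
ft_force: [0.1, -0.8, -0.7]
grip_width: 0.998
grasp_force: 0.0
```

Call:
jog_arm:
  dr:
    - [0,0,0]
    - [0,0,0]
    - [0,0,0]
    - [0,0,0]
    - [0,0,0]
    - [0,0,0]
    - [0,0,0]
    - [0,0,0]
    - [0,0,0]
  translation:
    - [0.9,-0.3,0]
    - [0.9,-0.3,0]
    - [0.9,-0.3,0]
    - [0.9,-0.3,0]
    - [0.9,-0.3,0]
    - [0.9,0,0]
    - [0,0,0]
    - [0,0,0]
    - [0,0,0]
  jaw: [1,1,1,1,1,1,1,1,1]
  squeeze: 40

```text
clock: 44.4
position: [0.3987, 0.315, 0.1208]
ee_rot: [0.733, 0.68, -0.0, 0.0]
ft_force: [-0.7, -0.3, -0.6]
grip_width: 0.999
grasp_force: 0.0
```

```bash
python3 plan.py .3963 .3168 -.0085 -4; python3 - <<'E'
from h import *
shot('top','t6')
t=cv2.imread('pics/t6.png');cv2.imwrite('pics/c8.png',cv2.resize(t[225:365,440:540],None,fx=4,fy=4,interpolation=cv2.INTER_CUBIC))
E
```

```text
clock 44.4 pos [0.3987 0.315  0.1208] alpha -4.26 tilt [-0.    -0.001] grip 0.999 0.0
rot units -0.06  after rot units xyz [ 0.07 -0.1   5.17]
```

View pics/c8.png

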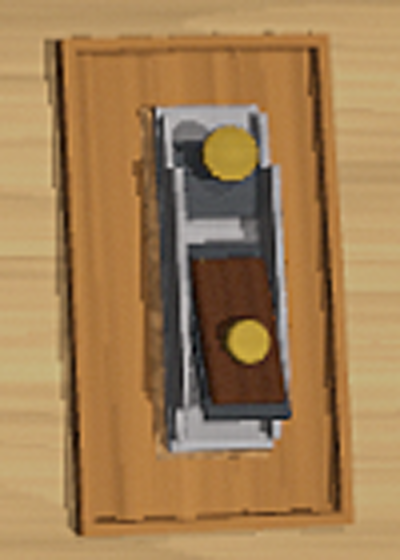

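The plane lies flat on the pad. Its sole runs from about (157,105) to (275,448) in the crop, against the pad's (140,106) to (268,459), so it's within a few mm. I'll return the tin.

Call:
jog_arm:
  dr:
    - [0,0,0]
    - [0,0,0]
    - [0,0,0]
    - [0,0,0]
    - [0,0,0]
    - [0,0,0]
    - [0,0,0]
    - [0,0,0]
    - [0,0,0]
  translation:
    - [0.07,-0.1,0.7]
    - [0,0,0.8]
    - [0,0,0.8]
    - [0,0,0.8]
    - [0,0,0.8]
    - [0,0,0.7]
    - [0,0,0.35]
    - [0,0,0.2]
    - [0,0,0]
  jaw: [1,1,1,1,1,1,1,1,1]

```text
clock: 45.35
position: [0.3963, 0.3176, -0.0078]
ee_rot: [0.733, 0.681, -0.0, 0.0]
ft_force: [0.2, -0.3, 1.3]
grip_width: 1.003
grasp_force: 0.0
```

Call:
jog_arm:
  dr:
    - [0,0,0]
    - [0,0,0]
    - [0,0,0]
    - [0,0,0]
    - [0,0,0]
    - [0,0,0]
    - [0,0,0]
  translation:
    - [0,0,0]
    - [0,0,0]
    - [0,0,0]
    - [0,0,0]
    - [0,0,0]
    - [0,0,0]
    - [0,0,0]
  jaw: [0.5,0.5,0.5,0.5,0.5,0.5,0.5]

```text
clock: 46.05
position: [0.3967, 0.3183, -0.0066]
ee_rot: [0.732, 0.681, 0.001, 0.0]
ft_force: [-1.6, -1.9, 7.2]
grip_width: 0.727
grasp_force: 42.2
```

```bash
python3 plan.py .493 -.0538 .09 -4
```

```text
clock 46.0 pos [ 0.3967  0.3183 -0.0066] alpha -4.17 tilt [0.001 0.   ] grip 0.727 42.2
rot units -0.04  after rot units xyz [-14.58   4.88  -3.86]
```

Call:
jog_arm:
  dr:
    - [0,0,0]
    - [0,0,0]
    - [0,0,0]
    - [0,0,0]
    - [0,0,0]
    - [0,0,0]
    - [0,0,0]
    - [0,0,0]
    - [0,0,0]
    - [0,0,0]
  translation:
    - [0,0,-0.4]
    - [0,0,-0.8]
    - [0,0,-0.9]
    - [0,0,-0.9]
    - [-0.5,0.1,-0.9]
    - [-0.9,0.3,0]
    - [-0.9,0.3,0]
    - [-0.9,0.3,0]
    - [-0.9,0.3,0]
    - [-0.9,0.3,0]
  jaw: [0.5,0.5,0.5,0.5,0.5,0.5,0.5,0.5,0.5,0.5]

```text
clock: 47.05
position: [0.4271, 0.1896, 0.0906]
ee_rot: [0.732, 0.681, 0.0, 0.0]
ft_force: [-0.2, -0.3, -2.3]
grip_width: 0.723
grasp_force: 44.7
```

Call:
jog_arm:
  dr:
    - [0,0,0]
    - [0,0,0]
    - [0,0,0]
    - [0,0,0]
    - [0,0,0]
    - [0,0,0]
    - [0,0,0]
    - [0,0,0]
    - [0,0,0]
    - [0,0,0]
  translation:
    - [-0.9,0.3,0]
    - [-0.9,0.3,0]
    - [-0.9,0.3,0]
    - [-0.9,0.3,0]
    - [-0.9,0.3,0]
    - [-0.9,0.3,0]
    - [-0.9,0.3,0]
    - [-0.9,0.3,0]
    - [-0.9,0.4,0]
    - [-0.9,0.4,0]
  jaw: [0.5,0.5,0.5,0.5,0.5,0.5,0.5,0.5,0.5,0.5]

```text
clock: 48.05
position: [0.4907, -0.0407, 0.0906]
ee_rot: [0.732, 0.681, 0.0, 0.0]
ft_force: [0.5, 0.3, -1.9]
grip_width: 0.729
grasp_force: 44.7
```

Call:
jog_arm:
  dr:
    - [0,0,0]
    - [0,0,0]
    - [0,0,0]
    - [0,0,0]
    - [0,0,0]
    - [0,0,0]
  translation:
    - [-0.5,0.1,0.3]
    - [0,0,0.7]
    - [0,0,0.8]
    - [0,0,0.8]
    - [0,0,0.3]
    - [0,0,0]
  jaw: [0.5,0.5,0.5,0.5,0.5,0.5]

```text
clock: 48.65
position: [0.4911, -0.0519, 0.0166]
ee_rot: [0.732, 0.681, -0.0, -0.001]
ft_force: [-0.1, -0.6, -0.9]
grip_width: 0.734
grasp_force: 44.7
```

```bash
python3 plan.py .4933 -.0521 .0012 -4
```

```text
clock 48.6 pos [ 0.4911 -0.0519  0.0166] alpha -4.12 tilt [-0.002  0.001] grip 0.734 44.7
rot units -0.03  after rot units xyz [-0.    0.09  0.62]
```

Call:
jog_arm:
  dr:
    - [0,0,0]
    - [0,0,0]
    - [0,0,0]
    - [0,0,0]
    - [0,0,0]
    - [0,0,0]
    - [0,0,0]
    - [0,0,0]
    - [0,0,0]
    - [0,0,0]
  translation:
    - [0,0.06,0.2]
    - [0,0,0.15]
    - [0,0,0.12]
    - [0,0,0.1]
    - [0,0,0.06]
    - [0,0,0]
    - [0,0,0]
    - [0,0,0]
    - [0,0,0]
    - [0,0,0]
  jaw: [0.5,0.5,0.5,0.5,0.5,0.5,0.5,0.95,0.95,0.95]

```text
clock: 49.65
position: [0.4937, -0.0526, 0.0017]
ee_rot: [0.732, 0.681, 0.0, 0.0]
ft_force: [0.6, 0.2, 0.6]
grip_width: 0.951
grasp_force: 0.0
```

Call:
jog_arm:
  dr:
    - [0,0,0]
    - [0,0,0]
    - [0,0,0]
    - [0,0,0]
    - [0,0,0]
    - [0,0,0]
    - [0,0,0]
    - [0,0,0]
    - [0,0,0]
    - [0,0,0]
  translation:
    - [0,0,0]
    - [0,0,-0.3]
    - [0,0,-0.9]
    - [0,0,-0.9]
    - [0,0,-0.9]
    - [0,0,-0.9]
    - [0,0,-0.9]
    - [0,0,-0.9]
    - [0,0,-0.9]
    - [0,0,0]
  jaw: [1,1,1,1,1,1,1,1,1,1]

```text
clock: 50.65
position: [0.4952, -0.0524, 0.17]
ee_rot: [0.732, 0.681, 0.001, 0.002]
ft_force: [0.3, 0.0, -1.0]
grip_width: 1.002
grasp_force: 0.0
```

```bash
python3 plan.py .5966 .3034 .17 -4
```

```text
clock 50.6 pos [ 0.4952 -0.0524  0.17  ] alpha -4.15 tilt [ 0.005 -0.001] grip 1.002 0.0
rot units -0.04  after rot units xyz [14.48  3.05 -0.  ]
```

Call:
jog_arm:
  dr:
    - [0,0,0]
    - [0,0,0]
    - [0,0,0]
    - [0,0,0]
    - [0,0,0]
    - [0,0,0]
    - [0,0,0]
    - [0,0,0]
    - [0,0,0]
    - [0,0,0]
  translation:
    - [0.9,0.2,0]
    - [0.9,0.2,0]
    - [0.9,0.2,0]
    - [0.9,0.2,0]
    - [0.9,0.2,0]
    - [0.9,0.2,0]
    - [0.9,0.2,0]
    - [0.9,0.2,0]
    - [0.9,0.2,0]
    - [0.9,0.2,0]
  jaw: [1,1,1,1,1,1,1,1,1,1]

```text
clock: 51.65
position: [0.5596, 0.169, 0.1662]
ee_rot: [0.732, 0.681, -0.0, -0.0]
ft_force: [0.3, -0.3, 0.2]
grip_width: 1.001
grasp_force: 0.0
```

Call:
jog_arm:
  dr:
    - [0,0,0]
    - [0,0,0]
    - [0,0,0]
    - [0,0,0]
    - [0,0,0]
    - [0,0,0]
    - [0,0,0]
    - [0,0,0]
    - [0,0,0]
  translation:
    - [0.9,0.2,0]
    - [0.9,0.2,0]
    - [0.9,0.2,0]
    - [0.9,0.2,0]
    - [0.9,0.2,0]
    - [0.9,0,0]
    - [0,0,0]
    - [0,0,0]
    - [0,0,0]
  jaw: [1,1,1,1,1,1,1,1,1]

```text
clock: 52.55
position: [0.5948, 0.2997, 0.1663]
ee_rot: [0.733, 0.681, -0.0, 0.0]
ft_force: [0.4, 0.2, 0.1]
grip_width: 0.997
grasp_force: 0.0
```

```bash
python3 plan.py .5966 .3034 .048 -4
```

```text
clock 52.5 pos [0.5948 0.2997 0.1663] alpha -4.23 tilt [-0.    -0.001] grip 0.997 0.0
rot units -0.06  after rot units xyz [0.15 0.06 4.73]
```

Call:
jog_arm:
  dr:
    - [0,0,0]
    - [0,0,0]
    - [0,0,0]
    - [0,0,0]
    - [0,0,0]
    - [0,0,0]
    - [0,0,0]
    - [0,0,0]
  translation:
    - [0.15,0.06,0.5]
    - [0,0,0.8]
    - [0,0,0.8]
    - [0,0,0.8]
    - [0,0,0.8]
    - [0,0,0.6]
    - [0,0,0.4]
    - [0,0,0]
  jaw: [1,1,1,1,1,1,1,1]

```text
clock: 53.35
position: [0.5957, 0.3039, 0.0475]
ee_rot: [0.732, 0.681, -0.001, -0.0]
ft_force: [-0.7, -0.0, 0.5]
grip_width: 1.002
grasp_force: 0.0
```

Call:
jog_arm:
  dr:
    - [0,0,0]
    - [0,0,0]
    - [0,0,0]
    - [0,0,0]
    - [0,0,0]
    - [0,0,0]
    - [0,0,0]
    - [0,0,0]
  translation:
    - [0,0,0]
    - [0,0,0]
    - [0,0,0]
    - [0,0,0]
    - [0,0,0]
    - [0,0,0]
    - [0,0,0]
    - [0,0,0]
  jaw: [0.5,0.5,0.5,0.5,0.5,0.5,0.5,0.5]

```text
clock: 54.15
position: [0.5968, 0.3053, 0.0506]
ee_rot: [0.732, 0.681, 0.001, 0.0]
ft_force: [-2.6, -0.0, 5.4]
grip_width: 0.661
grasp_force: 42.9
```

```bash
python3 plan.py .4978 .0325 .15 -4
```

```text
clock 54.1 pos [0.5968 0.3053 0.0506] alpha -4.16 tilt [0.002 0.001] grip 0.661 42.9
rot units -0.04  after rot units xyz [-11.16  -3.19  -3.98]
```

Call:
jog_arm:
  dr:
    - [0,0,0]
    - [0,0,0]
    - [0,0,0]
    - [0,0,0]
    - [0,0,0]
    - [0,0,0]
    - [0,0,0]
    - [0,0,0]
    - [0,0,0]
    - [0,0,0]
  translation:
    - [0,0,-0.4]
    - [0,0,-0.8]
    - [0,0,-0.9]
    - [0,0,-0.9]
    - [-0.4,-0.1,-0.9]
    - [-0.8,-0.3,0]
    - [-0.9,-0.3,0]
    - [-0.9,-0.3,0]
    - [-0.9,-0.3,0]
    - [-0.9,-0.3,0]
  jaw: [0.5,0.5,0.5,0.5,0.5,0.5,0.5,0.5,0.5,0.5]

```text
clock: 55.15
position: [0.547, 0.1869, 0.1469]
ee_rot: [0.732, 0.681, -0.0, 0.0]
ft_force: [0.4, -0.3, -3.1]
grip_width: 0.659
grasp_force: 43.6
```

Call:
jog_arm:
  dr:
    - [0,0,0]
    - [0,0,0]
    - [0,0,0]
    - [0,0,0]
    - [0,0,0]
    - [0,0,0]
    - [0,0,0]
    - [0,0,0]
    - [0,0,0]
    - [0,0,0]
  translation:
    - [-0.9,-0.3,0]
    - [-0.9,-0.3,0]
    - [-0.9,-0.3,0]
    - [-0.9,-0.3,0]
    - [-0.9,-0.2,0]
    - [-0.9,-0.2,0]
    - [-0.8,0,0]
    - [0,0,0.6]
    - [0,0,0.8]
    - [0,0,0]
  jaw: [0.5,0.5,0.5,0.5,0.5,0.5,0.5,0.5,0.5,0.5]

```text
clock: 56.15
position: [0.4946, 0.0364, 0.1094]
ee_rot: [0.732, 0.681, -0.001, -0.001]
ft_force: [-0.4, 0.4, -3.1]
grip_width: 0.66
grasp_force: 44.1
```

```bash
python3 plan.py .4976 .034 .0586 -4
```

```text
clock 56.1 pos [0.4946 0.0364 0.1094] alpha -4.14 tilt [-0.004  0.   ] grip 0.66 44.1
rot units -0.03  after rot units xyz [-0.09  0.13  2.03]
```

Call:
jog_arm:
  dr:
    - [0,0,0]
    - [0,0,0]
    - [0,0,0]
    - [0,0,0]
    - [0,0,0]
    - [0,0,0]
    - [0,0,0]
  translation:
    - [-0.05,0.1,0.5]
    - [0,0,0.5]
    - [0,0,0.35]
    - [0,0,0.2]
    - [0,0,0.1]
    - [0,0,0]
    - [0,0,0]
  jaw: [0.5,0.5,0.5,0.5,0.5,0.5,0.5]

```text
clock: 56.85
position: [0.4991, 0.0348, 0.0706]
ee_rot: [0.732, 0.681, 0.0, 0.0]
ft_force: [0.8, -1.3, -3.3]
grip_width: 0.661
grasp_force: 44.1
```

```bash
python3 plan.py .4976 .034 .0586 -4
```

```text
clock 56.9 pos [0.4991 0.0348 0.0706] alpha -4.17 tilt [ 0.001 -0.   ] grip 0.661 44.1
rot units -0.04  after rot units xyz [-0.04 -0.06  0.48]
```

Call:
jog_arm:
  dr:
    - [0,0,0]
    - [0,0,0]
    - [0,0,0]
    - [0,0,0]
    - [0,0,0]
    - [0,0,0]
    - [0,0,0]
    - [0,0,0]
    - [0,0,0]
    - [0,0,0]
  translation:
    - [-0.03,-0.06,0.15]
    - [0,0,0.12]
    - [0,0,0.1]
    - [0,0,0.08]
    - [0,0,0.06]
    - [0,0,0]
    - [0,0,0]
    - [0,0,0]
    - [0,0,0]
    - [0,0,0]
  jaw: [0.5,0.5,0.5,0.5,0.5,0.5,0.5,0.95,0.95,0.95]

```text
clock: 57.85
position: [0.4975, 0.0341, 0.0576]
ee_rot: [0.732, 0.681, 0.0, 0.0]
ft_force: [-1.0, 0.5, 0.1]
grip_width: 0.949
grasp_force: 0.0
```

Call:
jog_arm:
  dr:
    - [0,0,0]
    - [0,0,0]
    - [0,0,0]
    - [0,0,0]
    - [0,0,0]
    - [0,0,0]
    - [0,0,0]
    - [0,0,0]
  translation:
    - [0,0,0]
    - [0,0,-0.3]
    - [0,0,-0.9]
    - [0,0,-0.9]
    - [0,0,-0.9]
    - [0,0,-0.9]
    - [0,0,-0.9]
    - [0,0,0]
  jaw: [1,1,1,1,1,1,1,1]

```text
clock: 58.65
position: [0.499, 0.0345, 0.1809]
ee_rot: [0.732, 0.681, 0.002, 0.002]
ft_force: [0.4, -0.6, 0.4]
grip_width: 0.998
grasp_force: 0.0
```

```bash
python3 plan.py .501 .3679 .16 -4
```

```text
clock 58.6 pos [0.499  0.0345 0.1809] alpha -4.15 tilt [ 0.005 -0.   ] grip 0.998 0.0
rot units -0.04  after rot units xyz [13.31 -0.85  0.84]
```

Call:
jog_arm:
  dr:
    - [0,0,0]
    - [0,0,0]
    - [0,0,0]
    - [0,0,0]
    - [0,0,0]
    - [0,0,0]
    - [0,0,0]
    - [0,0,0]
    - [0,0,0]
    - [0,0,0]
  translation:
    - [0.9,0,0]
    - [0.9,0,0]
    - [0.9,-0.1,0]
    - [0.9,-0.1,0]
    - [0.9,-0.1,0]
    - [0.9,-0.1,0]
    - [0.9,-0.1,0]
    - [0.9,-0.1,0]
    - [0.9,-0.1,0]
    - [0.9,-0.1,0]
  jaw: [1,1,1,1,1,1,1,1,1,1]

```text
clock: 59.65
position: [0.4934, 0.2607, 0.1772]
ee_rot: [0.732, 0.681, -0.0, -0.0]
ft_force: [-0.2, 0.1, -0.6]
grip_width: 1.0
grasp_force: 0.0
```

Call:
jog_arm:
  dr:
    - [0,0,0]
    - [0,0,0]
    - [0,0,0]
    - [0,0,0]
    - [0,0,0]
    - [0,0,0]
    - [0,0,0]
    - [0,0,0]
    - [0,0,0]
  translation:
    - [0.9,0,0]
    - [0.9,0,0]
    - [0.9,0,0]
    - [0.9,0,0]
    - [0.8,0,0.4]
    - [0,0,0.6]
    - [0,0,0.6]
    - [0,0,0]
    - [0,0,0]
  jaw: [1,1,1,1,1,1,1,1,1]

```text
clock: 60.55
position: [0.502, 0.3685, 0.1373]
ee_rot: [0.733, 0.68, -0.0, 0.0]
ft_force: [-0.2, -0.5, 0.1]
grip_width: 1.0
grasp_force: 0.0
```

```bash
python3 plan.py .501 .3679 .031 -4
```

```text
clock 60.5 pos [0.502  0.3685 0.1373] alpha -4.24 tilt [-0.    -0.001] grip 1.0 0.0
rot units -0.06  after rot units xyz [-0.03 -0.04  4.25]
```

Call:
jog_arm:
  dr:
    - [0,0,0]
    - [0,0,0]
    - [0,0,0]
    - [0,0,0]
    - [0,0,0]
    - [0,0,0]
    - [0,0,0]
    - [0,0,0]
  translation:
    - [0,-0.04,0.5]
    - [0,0,0.8]
    - [0,0,0.8]
    - [0,0,0.8]
    - [0,0,0.7]
    - [0,0,0.4]
    - [0,0,0.2]
    - [0,0,0]
  jaw: [1,1,1,1,1,1,1,1]

```text
clock: 61.35
position: [0.5006, 0.3698, 0.0323]
ee_rot: [0.732, 0.681, -0.0, -0.0]
ft_force: [-0.6, 0.1, 0.3]
grip_width: 0.998
grasp_force: 0.0
```

Call:
jog_arm:
  dr:
    - [0,0,0]
    - [0,0,0]
    - [0,0,0]
    - [0,0,0]
    - [0,0,0]
    - [0,0,0]
    - [0,0,0]
    - [0,0,0]
  translation:
    - [0,0,0]
    - [0,0,0]
    - [0,0,0]
    - [0,0,0]
    - [0,0,0]
    - [0,0,0]
    - [0,0,0]
    - [0,0,0]
  jaw: [0.5,0.5,0.5,0.5,0.5,0.5,0.5,0.5]

```text
clock: 62.15
position: [0.5009, 0.3707, 0.034]
ee_rot: [0.732, 0.681, 0.001, 0.0]
ft_force: [-3.3, 0.3, 5.8]
grip_width: 0.702
grasp_force: 42.4
```

```bash
python3 plan.py .5065 .1206 .125 -4
```

```text
clock 62.1 pos [0.5009 0.3707 0.034 ] alpha -4.14 tilt [0.001 0.001] grip 0.702 42.4
rot units -0.04  after rot units xyz [-9.97  0.92 -3.64]
```

Call:
jog_arm:
  dr:
    - [0,0,0]
    - [0,0,0]
    - [0,0,0]
    - [0,0,0]
    - [0,0,0]
    - [0,0,0]
    - [0,0,0]
    - [0,0,0]
    - [0,0,0]
    - [0,0,0]
  translation:
    - [0,0,-0.4]
    - [0,0,-0.8]
    - [0,0,-0.9]
    - [0,0,-0.9]
    - [-0.4,0.1,-0.8]
    - [-0.8,0.1,0]
    - [-0.9,0.1,0]
    - [-0.9,0.1,0]
    - [-0.9,0.1,0]
    - [-0.9,0.1,0]
  jaw: [0.5,0.5,0.5,0.5,0.5,0.5,0.5,0.5,0.5,0.5]

```text
clock: 63.15
position: [0.507, 0.247, 0.1279]
ee_rot: [0.733, 0.681, -0.0, 0.0]
ft_force: [0.4, 0.1, -3.3]
grip_width: 0.704
grasp_force: 44.4
```

Call:
jog_arm:
  dr:
    - [0,0,0]
    - [0,0,0]
    - [0,0,0]
    - [0,0,0]
    - [0,0,0]
    - [0,0,0]
    - [0,0,0]
    - [0,0,0]
    - [0,0,0]
    - [0,0,0]
  translation:
    - [-0.9,0.1,0]
    - [-0.9,0.1,0]
    - [-0.9,0.1,0]
    - [-0.9,0,0]
    - [-0.9,0,0]
    - [-0.6,0,0]
    - [0,0,0.5]
    - [0,0,0.8]
    - [0,0,0.7]
    - [0,0,0]
  jaw: [0.5,0.5,0.5,0.5,0.5,0.5,0.5,0.5,0.5,0.5]

```text
clock: 64.15
position: [0.5032, 0.121, 0.0753]
ee_rot: [0.732, 0.681, -0.002, -0.001]
ft_force: [-0.4, -0.6, -3.3]
grip_width: 0.7
grasp_force: 45.0
```

```bash
python3 plan.py .5065 .1224 .0418 -4
```

```text
clock 64.2 pos [0.5032 0.121  0.0753] alpha -4.14 tilt [-0.004 -0.001] grip 0.7 45.0
rot units -0.03  after rot units xyz [0.06 0.13 1.34]
```

Call:
jog_arm:
  dr:
    - [0,0,0]
    - [0,0,0]
    - [0,0,0]
    - [0,0,0]
    - [0,0,0]
    - [0,0,0]
    - [0,0,0]
  translation:
    - [0.03,0.06,0.4]
    - [0,0,0.3]
    - [0,0,0.2]
    - [0,0,0.1]
    - [0,0,0]
    - [0,0,0]
    - [0,0,0]
  jaw: [0.5,0.5,0.5,0.5,0.5,0.5,0.5]

```text
clock: 64.85
position: [0.507, 0.122, 0.0529]
ee_rot: [0.732, 0.681, 0.0, 0.0]
ft_force: [-0.9, -0.3, -3.0]
grip_width: 0.7
grasp_force: 45.0
```

```bash
python3 plan.py .5065 .1224 .0418 -4
```

```text
clock 64.8 pos [0.507  0.122  0.0529] alpha -4.17 tilt [ 0.001 -0.   ] grip 0.7 45.0
rot units -0.04  after rot units xyz [ 0.02 -0.02  0.44]
```

Call:
jog_arm:
  dr:
    - [0,0,0]
    - [0,0,0]
    - [0,0,0]
    - [0,0,0]
    - [0,0,0]
    - [0,0,0]
    - [0,0,0]
    - [0,0,0]
    - [0,0,0]
    - [0,0,0]
  translation:
    - [0,0,0.15]
    - [0,0,0.12]
    - [0,0,0.1]
    - [0,0,0.06]
    - [0,0,0.03]
    - [0,0,0]
    - [0,0,0]
    - [0,0,0]
    - [0,0,0]
    - [0,0,0]
  jaw: [0.5,0.5,0.5,0.5,0.5,0.5,0.5,0.95,0.95,0.95]

```text
clock: 65.85
position: [0.507, 0.1219, 0.0411]
ee_rot: [0.732, 0.681, 0.0, 0.0]
ft_force: [0.5, 0.8, 0.3]
grip_width: 0.95
grasp_force: 0.0
```

Call:
jog_arm:
  dr:
    - [0,0,0]
    - [0,0,0]
    - [0,0,0]
    - [0,0,0]
    - [0,0,0]
    - [0,0,0]
    - [0,0,0]
    - [0,0,0]
  translation:
    - [0,0,0]
    - [0,0,-0.3]
    - [0,0,-0.9]
    - [0,0,-0.9]
    - [0,0,-0.9]
    - [0,0,-0.9]
    - [0,0,-0.9]
    - [0,0,-0.9]
  jaw: [1,1,1,1,1,1,1,1]

```text
clock: 66.65
position: [0.5067, 0.1221, 0.1851]
ee_rot: [0.732, 0.681, 0.0, 0.0]
ft_force: [-0.5, 0.5, 0.1]
grip_width: 0.999
grasp_force: 0.0
```

Call:
jog_arm:
  dr:
    - [0,0,0]
    - [0,0,0]
    - [0,0,0]
    - [0,0,0]
    - [0,0,0]
    - [0,0,0]
    - [0,0,0]
    - [0,0,0]
    - [0,0,0]
    - [0,0,0]
  translation:
    - [0.9,0,0]
    - [0.9,0,0]
    - [0.9,0,0]
    - [0.9,0,0]
    - [0.9,0,0]
    - [0.9,0,0]
    - [0.9,0,0]
    - [0.9,0,0]
    - [0.9,0,0]
    - [0,0,0]
  jaw: [1,1,1,1,1,1,1,1,1,1]

```text
clock: 67.65
position: [0.5201, 0.3272, 0.184]
ee_rot: [0.731, 0.682, 0.0, -0.001]
ft_force: [-0.3, -0.6, 0.0]
grip_width: 1.004
grasp_force: 0.0
```

```bash
python3 - <<'E'
from h import *
shot('top','t7')
t=cv2.imread('pics/t7.png');a=cv2.imread('pics/top0.png')
f=lambda i:cv2.resize(i[170:330,190:400],None,fx=1.85,fy=1.85,interpolation=cv2.INTER_CUBIC)
b=cv2.resize(t[225:365,440:540],None,fx=4,fy=4,interpolation=cv2.INTER_CUBIC)
o=np.zeros((592,400+f(t).shape[1],3),np.uint8);o[:560,:400]=b;n=f(t).shape[0];o[:n,400:]=f(a);o[n:2*n,400:]=f(t);cv2.imwrite('pics/c9.png',o)
# shift of each container between first and last picture, by patch matching
g=lambda i:cv2.cvtColor(i,cv2.COLOR_BGR2GRAY)
for n,(u,v) in {'jar':(238,276),'bottle':(288,281),'tin':(340,287)}.items():
  p=a[v-17:v+18,u-17:u+18];r=cv2.matchTemplate(t[v-30:v+31,u-30:u+31],p,cv2.TM_CCOEFF_NORMED);m=cv2.minMaxLoc(r);print(n,np.subtract(m[3],13),round(m[1],3))
E
```

```text
jar [0 0] 0.978
bottle [0 0] 0.952
tin [ 0 -1] 0.965
```

View pics/c9.png

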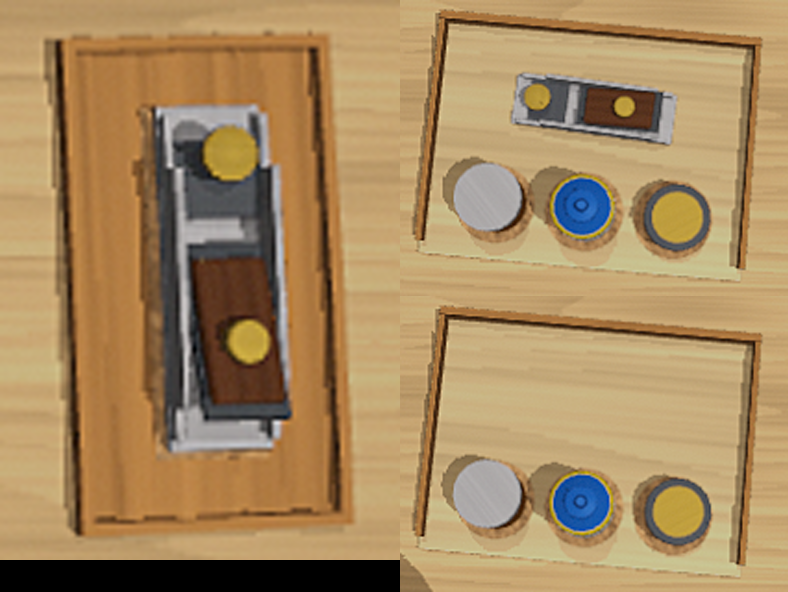

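The containers are back on their coasters within about 2 mm of their starting pixels, and the plane lies on its pad. The arm is clear, so I'll hand in.

```bash
python3 -c "
from workcell import manip
print(manip.hand_in())"
```

```text
the job is handed in; nothing more can be done
None
```

I handed the job in at about 68 s; the last pictures show the plane lying on the rest's cork pad and all three containers upright on their own coasters, within about 2 mm of where they started, though the hand-in gave no verdict.

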